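Pop a spring-axle roller out of a roller track with the forked tool

ROBOT

A 6-joint arm with a two-finger parallel gripper is mounted at the origin on the work surface. World frame = base frame: x ahead of the robot, y to its left, z up, the work surface at z = 0. Lengths are in m, angles in rad, forces in N, time in s.
With the tool pointing down it reaches from about 0.3 to 0.85 m from the base axis. Payload 5.4 kg.
Tool frame: the origin (TCP) lies between the finger pads; the fingertips stand 19 mm ahead of it and the grasp point (between the pads) is the TCP; z points along the fingers, y is the direction in which the jaws open and shut (so a half turn about z gives the same grasp; the last joint's range is limited). The gripper opens to 85 mm and grips with 20 to 120 N. Pads are 22 mm wide; open, the fingers measure 114 mm over their backs; the gripper's body (76 mm by 85 mm) begins 54 mm behind the grasp point. The pads swing forward as they close: fully open they stand 13 mm farther back than shut.
Start: joints at [-1.527, 0.158, 1.597, -0, 1.386, -0.21], TCP at [0.144, -0.557, 0.25] pointing down, gripper open.
Joint ranges: [-2.91, 2.91], [-0.94, 2.29], [0.18, 2.7], [-1.29, 4.43], [0.17, 2.64], [-3, 3]. Speed limits (rad/s): [2.57, 2.57, 3.14, 3.14, 3.14, 3.14].

INTERFACE

Orientations are given as a 3x3 rotation matrix whose columns are the frame's x, y, z axes.
In Python, from workcell import robot gives the robot as it stands. The module is installed in compiled form; this text tells all that it offers.
- The arm moves only by the shell command python3 -m creep 'ROWS' [FORCE]. ROWS is JSON, a list of rows, each an object with "twist": the turn, a rotation vector about the tool's x, y, z in units of 0.1 rad (1.0 is 0.1 rad), a list of three; "dp": the shift along the tool's x, y, z in units of 60 mm (1.0 is 60 mm), a list of three; "grip": the closure, from 0 (fully open) to 1 (shut). A call has 1 to 20 rows; each row shifts and turns the commanded pose from where the row before left it, along the tool's axes as they then stand; what a row does not reach is not made up. A row lasts 1/8 s, in which the tool goes at most 62.5 mm and 10.7 degrees, less where a joint would pass 70% of its speed; a pose out of reach is approached as far as the arm can. A call with a number of a shift or a turn outside -1 to 1 is refused whole. A call with a gripper value outside its range is refused whole. The fingers move at their own pace and stop on an object; FORCE is the grip in N (left out, the last holds). Time passes only in rows, so rows that do not move let the fingers close. It gives the time, the measured TCP pose, the force and the opening at its end, in the units of the state.
- robot.get_obs(): the state, without advancing time (a new reading comes with each control period).
- robot.snapshot(name): name is "scene" or "top" or "wrist"; returns a dict with "frame" (384x512x3 uint8, blue, green, red), "K" (3x3 intrinsics, pixels), "R" (3x3) and "t" (3): a world point X has camera coordinates R X + t. Camera axes: x right, y down, z forward; pixel columns grow to the right and rows downward; lengths in m; the calibration is good to about 2 mm. A picture is of the moment at which its call begins. There is no depth.
- robot.hand_in(): hands the job in, once; it reports no verdict.
Trained networks look in a picture, given as the dict that the camera call returned (one of the last four; its "shot" number tells which), for a name from the list of things; names that differ only in an ending like _2 or _b are one class to them, and where a whole thing is asked for, a point or a joint stands for the part that bears it (a point fixed in the world has none). Each returns a list of dicts, best first, with "confidence" (0 to 1); they miss things now and then, are a little off and sometimes report something else, mostly with a low value. They report only what shows in the picture. A call takes as long as a camera call. They do not tell look-alikes from the thing itself.
- robot.boxes_of(thing, picture): "rect" ([left, top, width, height] in pixels, round what is visible of it).
- robot.regions_of(thing, picture): "mask" (384x512 bool, what is visible of it) and "rect" ([left, top, width, height] in pixels, round what is visible of it).
- robot.place_of(thing, picture): "point" ([column, row] in pixels: a listed point, or the origin of a listed thing).
The state is a dict: "clock": time; "joint_pos": joint angles; "dq": joint speeds; "tau": joint torques, N m; "position": TCP position; "orientation": TCP orientation; "ft_force": force on the tool from outside, world axes, zero at the start; "wrist_torque": the same for the moment, N m; "grip_width": finger opening in m.
Only numpy, scipy, OpenCV 4.12 (cv2) and the standard library are available. Lean on these libraries where they do the work, as an engineer would, in place of code of your own. Each camera call takes 0.05 s, during which the arm holds its last target. There are 200 camera calls.

TASK

The middle roller of the small roller track is due for new bearings: take it out. With the forked tool, push its sprung pin back by the shoulder without forcing it, lift that end clear above the rail and let the pin rest on top of the rail; keep the fingers off the roller until then. Put the tool back in its slot in the wooden block, lift the roller out and lay it flat in the grey parts tray, leaving the bearings, hammer and spanner where they are.

Things in the scene. Friction and masses are not known exactly. Their poses are not given: they have to be found in the camera images.
- frame: Roller track, fixed: two aluminium rails 270 mm long along its x, clamped on cross ties, with three steel rollers across it (along y) at x = -90, 0, +90 mm. Origin on the bench under the middle, z up. Rails: 3 mm web, 28 mm top flange pointing outwards, top at z = 75 mm. Axles at z = 62 mm, in 10 mm square holes in the webs. Inner faces at y = +87 to +91 mm and -84.5 to -90.5 mm, see hole.
- hole (a point): Nominal centre of the middle axle's hole (10 mm square) in the inner face of the -y rail: frame x = 0, y = -87.5, z = 63 mm. The rails were set by hand, 175.5 to 177.5 mm apart inside, and are not measured: the -y rail's true inner face may stand up to 3 mm nearer or farther in y than this point, and the +y rail's up to 2 mm either way of y = +89 mm. Axes as the frame's.
- roller_mid (a point): Tube centre of the middle roller (loose, about 0.4 kg): steel tube, 42 mm diameter, 150 mm long, its axis is the point's y (the point may turn about it). At +y a boss, 14 mm diameter, 5 mm long, that bears on the +y rail's inner face, then a stub, 8 mm diameter, 8.5 mm long, in the hole; at -y the sprung pin. It slides up to 4.5 mm to +y before the boss bears. Neighbours look alike and stay in.
- shoulder (a point): Centre of the outer face (looking to -y) of the shoulder on the middle roller's sprung pin: a collar 22 mm in diameter, 3 mm thick, on an 8 mm pin. With the pin out this face is 10 mm from the tube's end and 6 to 12.5 mm from the -y rail's inner face (as the rail stands); fully pressed it is 2 mm from the tube's end. y is the pin's axis.
- pin_tip (a point): Tip of the sprung pin, 18 mm beyond the shoulder's face, in the -y rail's hole. Pushed to +y, first the roller slides up to its boss, then the pin goes into the tube against its spring: 4 N to start, 1.4 N more per mm, solid after 8 mm (15 N); over 22 N bends it. Its tip clears the rail's inner face only in the last 0.5 to 2.5 mm. Lying on the rail's top, its axis is 79 mm above the bench.
- handle (a point): Middle of the handle of the forked tool (loose, 0.16 kg), hanging upright in the slot of the wooden block. Handle: wood, 20 x 20 x 62 mm, upright along the tool's z axis; the point is half-way up it. A steel blade, 4 mm thick in the tool's y, reaches 42 mm down from the handle's underside: a shank 14 mm wide (x -7 to +7 mm), with the fork on its lower end, see mouth.
- mouth (a point): Middle of the fork's opening, 15 mm in the tool's +x from the shank's middle and 59 mm below the handle's middle. The fork opens to the tool's +x: two prongs, one above the other, 12 mm apart, from the throat 8 mm behind this point to 8 mm ahead, then flaring to the tips 17 mm ahead. Outer edges 14 mm (tips 17 mm) above and below it; blade 4 mm thick.
- slot (a point): Centre of the tool's place in the top of the wooden block (fixed, 120 x 80 mm, top at z = 52 mm). The slot runs from x = -11 to +37 mm, 7 mm wide in y, 49 mm deep. When the tool hangs home its handle's underside sits on the block's top, the handle's middle 31 mm straight above this point, the tool's axes along the block's.
- tray: Grey parts tray, fixed: 235 x 130 mm (x, y) outside, walls 4 mm thick and 30 mm high, floor about 4 mm thick; origin under its centre, long side along x.
- bearing0: Bearing, steel ring 42 mm in diameter, 14 mm high, lying on the bench, with another on top; leave alone. Origin under its centre.
- bearing1: The bearing on top of it, leave alone.
- hammer: Hammer lying on the bench, leave alone.
- spanner: Spanner lying on the bench, leave alone.
There are look-alikes about, which are no part of the job. What is shaped like the part that bears slot but black is not meant. Leave any green or turquoise look-alike of the part that bears handle alone.

How it is judged:
On the way, in this order (a step that is already met when the one before it is completed fails the run):
1. the sprung end of the middle roller is lifted above the rail on the forked tool (z of shoulder in the frame of frame above 0.077 m and contact force between fork and roller above 0.3 N), for 0.1 s.
2. the pin rests on the rail's top, clear of the tool (z of shoulder in the frame of frame between 0.076 and 0.086 m and contact force between each of fork, the fingers and roller below 0.05 N), for 0.2 s.
At the end, for the whole second after the job is handed in: The middle roller lies at rest on the tray floor (centre within 30 mm lengthways and 45 mm sideways of the tray middle, below 32 mm); the tool hangs home in its slot (handle within 9 mm sideways, its underside within 7 mm of the block, upright within 0.12 rad) (x of roller_mid in the frame of tray between -0.03 and 0.03 m and y of roller_mid in the frame of tray between -0.045 and 0.045 m and height (world z) of roller_mid below 0.032 m and linear speed of roller below 0.03 m/s and distance between handle and slot below 0.038 m and angle between handle's own z axis and vertical below 0.12 rad and horizontal distance between handle and slot below 0.009 m); the robot touches nothing.
It fails at once if the forked tool presses on the roller or its pin with more than 22 N (contact force between fork and roller above 22 N).
It fails at once if the fingers touch the roller while its pin is still below the rail's top in the track (contact force between the fingers and roller above 1 N and z of shoulder in the frame of frame below 0.074 m and horizontal distance between roller_mid and frame below 0.012 m).
It fails at once if a bearing, the hammer or the spanner is moved more than 20 mm (distance of any of bearing0, bearing1, hammer, spanner from where it was at the start of the episode above 0.02 m).
It also fails if it takes over 72 s, if anything falls off the work surface, if the arm or the gripper's body presses on something with over 40 N, if the wrist force passes 120 N, or if a joint passes its speed limit or range.

## Working session

There is one attempt and no reset: what is moved stays moved. The work goes in short steps, Python scripts to look and compute and a shell command to move; the robot and the scene stay as the last step left them, time stands still between calls to the robot, and variables do not carry over. Pictures are saved under pics/ and viewed, about 8 in all and at most 12, crops included, and the job is handed in when it is done.

```bash
mkdir -p pics; cat > h.py <<'E'
import numpy as np, cv2
from workcell import robot
def ray(p,px):
    d=p["R"].T@np.linalg.inv(p["K"])@np.array([px[0],px[1],1.0]); o=-p["R"].T@p["t"]; return o,d
def atz(p,px,z):
    o,d=ray(p,px); return o+d*(z-o[2])/d[2]
def proj(p,X):
    c=p["K"]@(p["R"]@np.asarray(X)+p["t"]); return c[:2]/c[2]
def tri(obs):
    A=np.zeros((3,3));b=np.zeros(3)
    for p,px in obs:
        o,d=ray(p,px); d=d/np.linalg.norm(d); M=np.eye(3)-np.outer(d,d); A+=M;b+=M@o
    return np.linalg.solve(A,b)
E
cat > a.py <<'E'
from h import *
np.set_printoptions(precision=4,suppress=True)
P={n:robot.snapshot(n) for n in ("scene","top")}
cv2.imwrite("pics/both.png",np.hstack([P["scene"]["frame"],P["top"]["frame"]])[:, :])
im=np.vstack([P["scene"]["frame"],P["top"]["frame"]]); cv2.imwrite("pics/scene.png",cv2.resize(P["scene"]["frame"],(800,600))); cv2.imwrite("pics/top.png",cv2.resize(P["top"]["frame"],(800,600)))
Z=dict(frame=0,hole=.063,roller_mid=.062,shoulder=.062,pin_tip=.062,handle=.083,mouth=.024,slot=.052,tray=0,bearing0=0,hammer=0.01,spanner=0.0)
for n,z in Z.items():
    for c in P:
        for r in robot.place_of(n,P[c])[:3]:
            print(n,c,np.round(r["point"],1),round(r["confidence"],2),atz(P[c],r["point"],z))
for c in P: print(c,-P[c]["R"].T@P[c]["t"],P[c]["R"].ravel())
print(robot.get_obs())
E
python3 a.py
```

```text
frame scene [267.  226.9] 0.83 [ 0.5126 -0.0231  0.    ]
hole scene [236.5 209.8] 0.9 [ 0.4991 -0.0991  0.063 ]
roller_mid scene [274.2 215. ] 0.79 [ 0.5386 -0.0133  0.062 ]
roller_mid scene [396.5 200.2] 0.44 [0.5582 0.3047 0.062 ]
roller_mid top [242.2 174. ] 0.64 [ 0.5246 -0.0141  0.062 ]
shoulder scene [237.7 210.4] 0.4 [ 0.5009 -0.0965  0.062 ]
pin_tip scene [232.8 208. ] 0.38 [ 0.4892 -0.1064  0.062 ]
handle scene [125.9 224.9] 0.81 [ 0.5125 -0.3638  0.083 ]
handle scene [145.6 164. ] 0.61 [ 0.2781 -0.3046  0.083 ]
handle scene [ 60.4 259.6] 0.56 [ 0.5895 -0.5027  0.083 ]
handle top [334.2 278.4] 0.73 [ 0.1868 -0.2956  0.083 ]
handle top [393.9 175.4] 0.56 [ 0.5061 -0.4983  0.083 ]
handle top [346.9 174.6] 0.45 [ 0.5123 -0.3487  0.083 ]
mouth scene [ 78.  242.2] 0.8 [ 0.4807 -0.4857  0.024 ]
mouth scene [166.3 167.5] 0.69 [ 0.2246 -0.2504  0.024 ]
mouth scene [236.7 208.5] 0.35 [ 0.4508 -0.089   0.024 ]
mouth top [382.8 191.1] 0.55 [ 0.4604 -0.4773  0.024 ]
mouth top [315.9 269.8] 0.5 [ 0.2083 -0.2469  0.024 ]
mouth top [350.4 172.2] 0.4 [ 0.5259 -0.3728  0.024 ]
slot scene [12
[... 855 characters left out ...]
 0.9711  0.0022  0.6199 -0.1507 -0.77   -0.7474  0.1852 -0.638 ]
top [ 0.3707 -0.0553  1.5103] [-0.0238 -0.9997 -0.0048 -0.9963  0.0241 -0.0824  0.0825  0.0029 -0.9966]
{'clock': 1.3, 'joint_pos': array([-1.5271,  0.1584,  1.597 , -0.    ,  1.3862, -0.2101]), 'dq': array([ 0.0005,  0.001 ,  0.0017, -0.0026, -0.0011, -0.0005]), 'tau': array([ -0.0004, -39.6006, -33.1696,  -0.0003,   0.0007,   0.    ]), 'position': array([ 0.1443, -0.5566,  0.2503]), 'orientation': array([[ 0.968,  0.251, -0.   ],
       [ 0.251, -0.968,  0.   ],
       [ 0.   , -0.   , -1.   ]]), 'ft_force': array([ 0.194 ,  0.1486, -0.1682]), 'wrist_torque': array([0.0111, 0.0241, 0.0026]), 'grip_width': 0.08543267242630224}
```

View both.

View pics/scene.png

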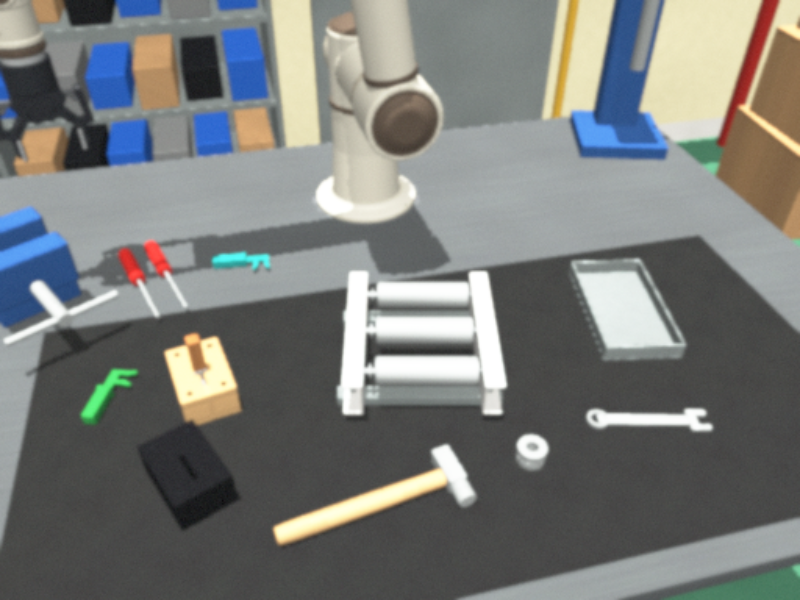

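View pics/top.png

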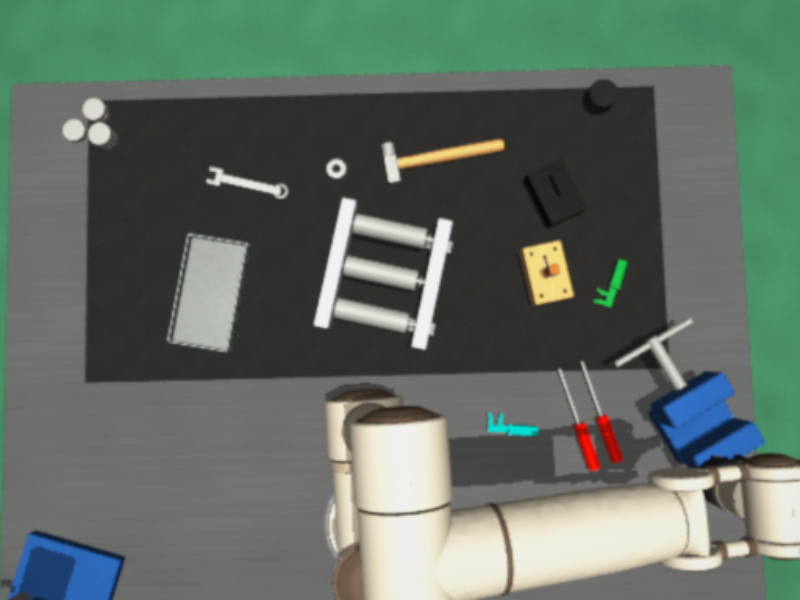

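The scene view (pixels of the 800x600 picture) shows the track at (425,345), with the sprung pins on its left. In the top view they are on the right, which is world -y.

What could be mistaken for the thing wanted:
- **Tool:** the brown handle in the light wooden block (scene (195,350), top (551,270)) is the right one. The green tool at (105,395) and the turquoise one at (240,260) are look-alikes.
- **Block:** the light wooden block is the right one. The black block at (188,470) is a look-alike.
- **Roller:** the middle one at (425,330) is the right one. Its neighbours look the same.

Next I go above the block.

```bash
python3 -m creep '[{"twist":[0,0,0],"dp":[0.83,-0.2,-0.06],"grip":0},{"twist":[0,0,0],"dp":[0.83,-0.2,-0.06],"grip":0},{"twist":[0,0,0],"dp":[0.83,-0.2,-0.06],"grip":0},{"twist":[0,0,0],"dp":[0.83,-0.2,-0.06],"grip":0},{"twist":[0,0,0],"dp":[0.83,-0.2,-0.06],"grip":0},{"twist":[0,0,0],"dp":[0.83,-0.2,-0.06],"grip":0},{"twist":[0,0,0],"dp":[0.83,-0.2,-0.06],"grip":0},{"twist":[0,0,0],"dp":[0.4,-0.1,0],"grip":0},{"twist":[0,0,0],"dp":[0,0,0],"grip":0}]'
cat > b.py <<'E'
import sys
from h import *
np.set_printoptions(precision=4,suppress=True)
p=robot.snapshot("wrist"); cv2.imwrite(sys.argv[1],p["frame"])
np.savez(sys.argv[1][:-4]+".npz",frame=p["frame"],K=p["K"],R=p["R"],t=p["t"])
print("cam",-p["R"].T@p["t"]); print(p["R"])
Z=dict(hole=.063,roller_mid=.062,shoulder=.062,pin_tip=.062,handle=.083,mouth=.024,slot=.052,tray=0)
for n in sys.argv[2:]:
    for r in robot.place_of(n,p)[:3]: print(n,np.round(r["point"],1),round(r["confidence"],2),atz(p,r["point"],Z[n]))
o=robot.get_obs(); print(o["clock"],o["position"],o["orientation"].ravel(),o["ft_force"])
E
python3 b.py pics/w1.png handle slot
```

```text
clock: 2.42
position: [0.4836, -0.3748, 0.2753]
orientation: [[0.967, 0.254, -0.0], [0.254, -0.967, 0.0], [-0.0, -0.0, -1.0]]
ft_force: [-0.4, -0.7, 1.5]
grip_width: 0.0855
cam [ 0.5511 -0.358   0.3983]
[[ 0.253  -0.9675 -0.0007]
 [-0.9296 -0.2433  0.277 ]
 [-0.2681 -0.0694 -0.9609]]
handle [162.5 326.9] 0.94 [ 0.2549 -0.3148  0.083 ]
handle [249.2 134.1] 0.85 [ 0.52   -0.3615  0.083 ]
handle [367.1 164. ] 0.64 [ 0.5213 -0.4931  0.083 ]
slot [251.7 137.8] 0.59 [ 0.5135 -0.3657  0.052 ]
2.575 [ 0.4816 -0.3764  0.2754] [ 0.9682  0.2503 -0.0006  0.2503 -0.9682 -0.     -0.0006 -0.0001 -1.    ] [-0.4813 -0.2735 -0.7497]
```

View pics/w1.png

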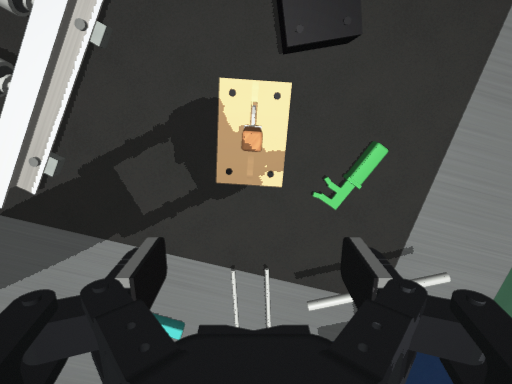

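The wrist view shows the light wooden block with corners near (219,78), (291,82), (283,187) and (216,183). The brown handle top is at (252,139), with the visible slot above it at (254,102)–(253,128). The green look-alike is off to the right.

```bash
cat > c.py <<'E'
from h import *
np.set_printoptions(precision=4,suppress=True)
p=dict(np.load("pics/w1.npz")); f=p["frame"]
hsv=cv2.cvtColor(f,cv2.COLOR_BGR2HSV)
m=((hsv[...,0]<25)&(hsv[...,1]>60)).astype(np.uint8); m[:60]=0;m[210:]=0;m[:,:190]=0;m[:,310:]=0
m=cv2.morphologyEx(m,cv2.MORPH_CLOSE,np.ones((7,7)))
c=max(cv2.findContours(m,0,2)[0],key=cv2.contourArea)
W=np.array([atz(p,q[0],.052)[:2] for q in c])
r=cv2.minAreaRect((W*1000).astype(np.float32)); print("block",r, cv2.boxPoints(r))
q=cv2.resize(f[70:200,200:310],None,fx=5,fy=4.6); cv2.imwrite("pics/c1.png",q)
for n,px in dict(top=(252,133),sl1=(254,102),sl2=(253.5,127)).items(): print(n,atz(p,px,.114 if n=="top" else .052))
for z in (.114,.083): print(z,[proj(p,(.515+dx,-.362+dy,z)) for dx,dy in((0,0),(.01,.01),(-.01,-.01))])
E
python3 c.py
```

```text
block ((516.7650756835938, -364.72552490234375), (121.39671325683594, 81.56553649902344), 10.82977294921875) [[ 449.485  -336.0738]
 [ 464.8105 -416.1867]
 [ 584.0452 -393.3772]
 [ 568.7197 -313.2644]]
top [ 0.5247 -0.3634  0.114 ]
sl1 [ 0.5528 -0.3581  0.052 ]
sl2 [ 0.526  -0.3646  0.052 ]
0.114 [array([247.9955, 142.5486]), array([240.3858, 129.6041]), array([255.4258, 155.1881])]
0.083 [array([248.5216, 138.8289]), array([241.6499, 127.0894]), array([255.2467, 150.318 ])]
```

View pics/c1.png

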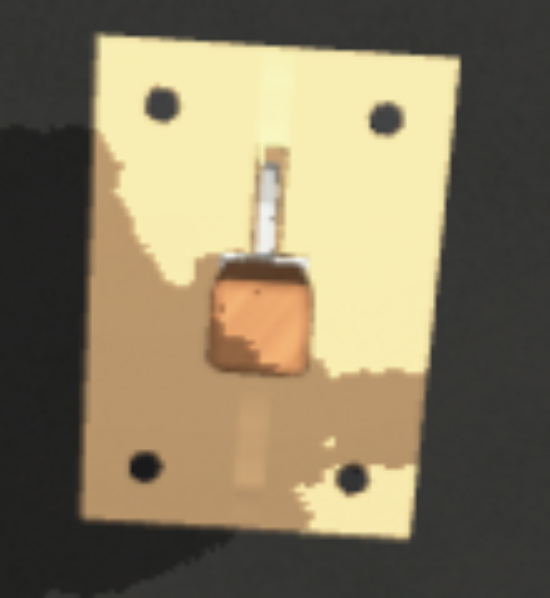

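The handle is over the block's centre at about (0.517, -0.365), with yaw 10.8°. The block measures 121 x 82 mm, which matches the description. Next I descend and grasp.

```bash
python3 -m creep '[{"twist":[0,0,0],"dp":[0.62,-0.04,0.2],"grip":0},{"twist":[0,0,0.65],"dp":[0,0,0.6],"grip":0},{"twist":[0,0,0],"dp":[0,0,0.7],"grip":0},{"twist":[0,0,0],"dp":[0,0,0.7],"grip":0.3},{"twist":[0,0,0],"dp":[0,0,0.7],"grip":0.3},{"twist":[0,0,0],"dp":[0,0,0.39],"grip":0.3},{"twist":[0,0,0],"dp":[0,0,0],"grip":0.3},{"twist":[0,0,0],"dp":[0,0,0],"grip":0.3}]' 40; python3 b.py pics/w2.png
```

```text
clock: 3.58
position: [0.518, -0.3655, 0.0797]
orientation: [[0.982, 0.187, 0.002], [0.187, -0.982, -0.002], [0.001, 0.002, -1.0]]
ft_force: [0.6, 0.4, 1.0]
grip_width: 0.0604
cam [ 0.5864 -0.3532  0.2027]
[[ 0.1859 -0.9826  0.0014]
 [-0.9445 -0.1783  0.2758]
 [-0.2708 -0.0526 -0.9612]]
3.625 [ 0.5184 -0.3656  0.0801] [ 0.9824  0.1869  0.0022  0.1869 -0.9824 -0.0024  0.0017  0.0028 -1.    ] [ 0.6828 -0.6521  1.1528]
```

View pics/w2.png

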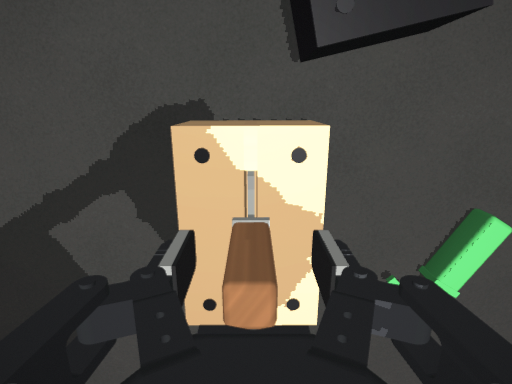

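The handle is between the pads at column 250, against the jaw middle at about 256, and the slot runs straight up the image. I shift 1.5 mm, grip and check the force.

```bash
python3 -m creep '[{"twist":[0,0,0],"dp":[0,-0.025,0],"grip":0.3},{"twist":[0,0,0],"dp":[0,0,0],"grip":1},{"twist":[0,0,0],"dp":[0,0,0],"grip":1},{"twist":[0,0,0],"dp":[0,0,0],"grip":1},{"twist":[0,0,0],"dp":[0,0,0],"grip":1},{"twist":[0,0,0],"dp":[0,0,0],"grip":1}]' 100; python3 -c "
from h import *
print(robot.get_obs())"
```

```text
clock: 4.38
position: [0.5178, -0.363, 0.0786]
orientation: [[0.982, 0.188, 0.001], [0.188, -0.982, -0.001], [0.0, 0.001, -1.0]]
ft_force: [0.1, 0.2, 4.4]
grip_width: 0.0186
{'clock': 4.375, 'joint_pos': array([-8.02176612e-01,  4.79650902e-01,  1.55560776e+00,  6.31679092e-05,
        1.10551066e+00,  5.79724337e-01]), 'dq': array([-0.00115612, -0.0009848 , -0.00080932,  0.00034165, -0.00037199,
        0.00142225]), 'tau': array([-7.58236321e-02, -4.55699444e+01, -2.76207626e+01, -3.82139208e-02,
       -1.27132866e-01,  1.92214371e-03]), 'position': array([ 0.5178334 , -0.36300291,  0.07861323]), 'orientation': array([[ 9.82217418e-01,  1.87746020e-01,  6.12912245e-04],
       [ 1.87746359e-01, -9.82217389e-01, -5.52622467e-04],
       [ 4.98260396e-04,  6.57867455e-04, -9.99999659e-01]]), 'ft_force': array([0.10683515, 0.21843288, 4.35735735]), 'wrist_torque': array([0.09749312, 0.02213639, 0.0131247 ]), 'grip_width': 0.018615149948021877}
```

```bash
python3 -m creep '[{"twist":[0,0,0],"dp":[0,0,-0.3],"grip":1},{"twist":[0,0,0],"dp":[0,0,-0.5],"grip":1},{"twist":[0,0,0],"dp":[0,0,-0.8],"grip":1},{"twist":[0,0,0],"dp":[0,0,-0.75],"grip":1},{"twist":[0,0,0],"dp":[-0.076,-0.8,0],"grip":1},{"twist":[0,0,0],"dp":[-0.076,-0.8,0],"grip":1},{"twist":[0,0,0],"dp":[-0.076,-0.8,0],"grip":1},{"twist":[0,0,0],"dp":[-0.076,-0.8,0],"grip":1},{"twist":[0,0,0],"dp":[-0.076,-0.8,0],"grip":1},{"twist":[0,0,0],"dp":[-0.076,-0.8,0],"grip":1},{"twist":[0,0,0.85],"dp":[0,0,0],"grip":1},{"twist":[0,0,0.85],"dp":[0,0,0],"grip":1},{"twist":[0,0,0.85],"dp":[0,0,0],"grip":1},{"twist":[0,0,0.85],"dp":[0,0,0],"grip":1},{"twist":[0,0,0.85],"dp":[0,0,0],"grip":1},{"twist":[0,0,0],"dp":[0,0,0],"grip":1},{"twist":[0,0,0],"dp":[0,0,0],"grip":1}]'; python3 b.py pics/w3.png hole shoulder pin_tip roller_mid handle mouth
```

```text
clock: 6.5
position: [0.4364, -0.0848, 0.219]
orientation: [[0.973, -0.233, -0.0], [-0.233, -0.973, 0.0], [-0.001, -0.0, -1.0]]
ft_force: [0.2, -0.7, -1.3]
grip_width: 0.0185
cam [ 0.5043 -0.1023  0.342 ]
[[-0.2335 -0.9724 -0.0009]
 [-0.9342  0.224   0.2777]
 [-0.2699  0.0657 -0.9607]]
shoulder [248.8 104.9] 0.63 [ 0.5039 -0.0977  0.062 ]
pin_tip [268.8  99.9] 0.68 [ 0.5039 -0.1164  0.062 ]
roller_mid [160.2 104.1] 0.6 [ 0.5234 -0.0194  0.062 ]
handle [459.3 303.7] 0.66 [ 0.2626 -0.2616  0.083 ]
handle [250.  263.3] 0.64 [ 0.358  -0.0636  0.083 ]
mouth [251.7 195.3] 0.64 [ 0.4079 -0.077   0.024 ]
mouth [414.2 303.9] 0.61 [ 0.2205 -0.2426  0.024 ]
6.85 [ 0.4366 -0.085   0.2191] [ 0.9723 -0.2338 -0.0001 -0.2338 -0.9723  0.0001 -0.0001 -0.     -1.    ] [-0.337  -0.0833 -1.5431]
```

View pics/w3.png

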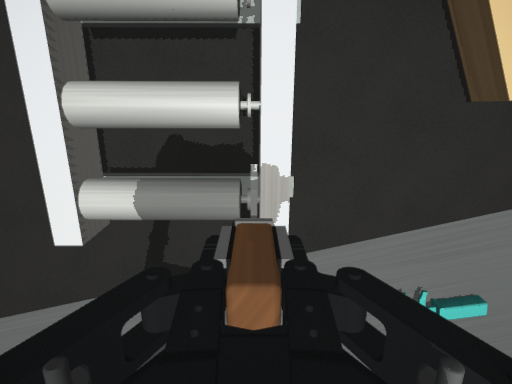

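The middle roller runs along row 105, with its shoulder near (249,105) and the rail's inner edge near column 261. The fork is near (253,185). I enlarge that part.

```bash
cat > d.py <<'E'
from h import *
np.set_printoptions(precision=4,suppress=True)
p=dict(np.load("pics/w3.npz")); f=p["frame"]; g=f.mean(2)
cv2.imwrite("pics/c3.png",cv2.resize(f[70:240,220:310],None,fx=6,fy=3.5*1.0,interpolation=cv2.INTER_CUBIC)) 
def edge(row,a,b):
    d=np.diff(g[row-1:row+2].mean(0)[a:b]); i=np.argmax(np.abs(d)); 
    if 0<i<len(d)-1:
        y0,y1,y2=np.abs(d[i-1:i+2]); off=.5*(y0-y2)/(y0-2*y1+y2+1e-9)
    else: off=0
    return a+i+off+.5,d[i]
L=[]
for r in list(range(30,90,4))+list(range(118,160,4)):
    c,s=edge(r,254,270); L.append(atz(p,(c,r),.075)[:2])
L=np.array(L); v=cv2.fitLine((L*1000).astype(np.float32),cv2.DIST_HUBER,0,.01,.01).ravel(); print("rail inner",v, "yaw",np.degrees(np.arctan(v[1]/v[0])))
L2=[atz(p,(edge(r,30,90)[0],r),.075)[:2] for r in range(130,230,6)]
print("left rail pts",np.array(L2)[::4])
R=np.array([v[0],v[1]])*np.sign(v[0]); n=np.array([-R[1],R[0]])
print("+y dist",[ (q*1000-v[2:])@n for q in L2])
for c in (100,150,200,230):
    col=g[60:150,c-1:c+2].mean(1); d=np.diff(col); up=60+np.argmax(d)+.5; dn=60+np.argmin(d)+.5
    print("tube",c,up,dn)
te=[edge(r,230,248) for r in range(90,122,4)]; print("tube end",te)
print(g[100:111:2,234:270].astype(int))
E
python3 d.py
```

```text
rail inner [   0.9719   -0.2354  508.5831 -109.2876] yaw -13.617499
left rail pts [[0.5218 0.0684]
 [0.5009 0.0736]
 [0.4791 0.079 ]
 [0.4627 0.1118]
 [0.4387 0.1177]]
+y dist [np.float64(175.81817385099848), np.float64(175.85901957483995), np.float64(175.88582390040415), np.float64(175.90960421807392), np.float64(175.94783930115798), np.float64(175.96684004264202), np.float64(175.9803500404016), np.float64(176.00817824731143), np.float64(176.07043520959732), np.float64(175.9607224643421), np.float64(175.98884918934561), np.float64(204.05661991322415), np.float64(204.1101510661844), np.float64(204.18049242191117), np.float64(204.18064255175162), np.float64(204.16181366377347), np.float64(204.12931359611014)]
tube 100 80.5 127.5
tube 150 80.5 127.5
tube 200 80.5 127.5
tube 230 80.5 127.5
tube end [(np.float64(238.55138121547012), np.float64(-82.33333333333334)), (np.float64(238.60443864229887), np.float64(-81.33333333333333)), (np.float64(238.57010785824443), np.float64(-83.44444444444444)), (np.float64(238.26777609681983), np.float64(-71.44444444444444)), (np.float64(238.392052980131
[... 428 characters left out ...]
 183 178 171 217 218 196 179
  179 177 178 178 176 176 175 165 141 218 238 238 238 238 238 238 238 238]
 [235 235 235 230 178 107 142 210 211 212 213 213 205 176 222 227 216 218
  217 217 217 219 219 219 219 219 218 218 238 238 238 238 238 238 238 239]
 [233 233 233 228 182 101 130 194 194 195 195 195 196 201 222 225 214 199
  200 201 201 201 203 203 191 120 145 218 239 238 239 238 239 239 238 238]
 [224 224 224 221 178  92  92 134 134 129 101 102 103 135 208 213 199 142
  136 115 145 146 147 147 138  92 128 219 239 239 239 239 238 238 238 239]
 [214 215 215 211 174  82  34  38  37  36  37  35  43 109 191 194 173  41
   36  37  37  38  39  38  37  55 132 218 238 239 239 238 239 239 238 239]]
```

View pics/c3.png

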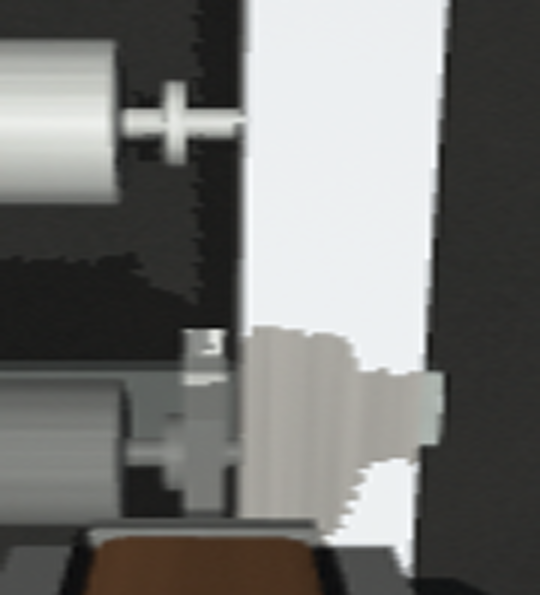

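```bash
cat >> h.py <<'E'
YAW=np.radians(-13.62); X=np.array([np.cos(YAW),np.sin(YAW)]); Y=np.array([-X[1],X[0]])
E
cat > e.py <<'E'
from h import *
np.set_printoptions(precision=4,suppress=True)
p=dict(np.load("pics/w3.npz")); o=robot.get_obs(); T=o["position"]
rail=np.array([.5085831,-.1092876])
def fr(px,z): q=atz(p,px,z)[:2]; return (q@X)*1000,((q-rail)@Y)*1000
print("rail@pin row",fr((260,104),.075)); print("pin axis rows",fr((255,104.3),.062),fr((243,104.3),.062))
print("shoulder outer",fr((250.5,104),.065),fr((250.4,110),.062)," inner",fr((246.8,104),.065)," tube end",fr((238.5,100),.07))
print("tube axis",fr((200,104),.062))
zb=T[2]-.0546+.008
for z in (zb-.01,zb,zb+.01): print("blade L/R, tip",fr((250.3,180),z),fr((257.6,180),z),fr((254,164.3),z+.004))
print("TCP",(T[:2]@X)*1000,((T[:2]-rail)@Y)*1000,"yaw err deg",np.degrees(np.arctan2(o["orientation"][1,0],o["orientation"][0,0]))+13.62)
print(proj(p,T))
E
python3 e.py
```

```text
rail@pin row (np.float64(513.5980261990744), np.float64(0.22587198883551826))
pin axis rows (np.float64(513.2940965141271), np.float64(4.506396833513825)) (np.float64(513.2713048564709), np.float64(15.437981732873514))
shoulder outer (np.float64(513.5557862568205), np.float64(8.575540553129333)) (np.float64(508.2664233259742), np.float64(8.699967926514766))  inner (np.float64(513.548838796981), np.float64(11.909097129192348))  tube end (np.float64(516.9360752610921), np.float64(19.10211563627495))
tube axis (np.float64(513.4524086931455), np.float64(54.60313762012153))
blade L/R, tip (np.float64(468.00044049852977), np.float64(7.752135426003424)) (np.float64(468.01101984065076), np.float64(3.1761944616869187)) (np.float64(478.81959429755267), np.float64(5.468003250254979))
blade L/R, tip (np.float64(470.57743997917714), np.float64(7.643860793748177)) (np.float64(470.5874298396353), np.float64(3.3228915713074443)) (np.float64(480.8387528532321), np.float64(5.487433684285794))
blade L/R, tip (np.float64(473.1544394598245), np.float64(7.535586161492929)) (np.float64(473.16383983861977), np.float64(3.469588680927958)) (np.float64(482.85791140891155), np.float64(5.5068641183166065))
TCP 444.34025119959296 6.642965209542888 yaw err deg 0.09813858638859507
[251.4276 259.6667]
```

The shoulder gap measures 8.8 mm, the rails stand 175.9 mm apart and the blade is centred at s = 5.5 mm. I lower it 42 mm short of the pin, centred in the gap.

```bash
python3 -m creep '[{"twist":[0,0,0],"dp":[0.125,0.018,0],"grip":1},{"twist":[0,0,0],"dp":[0,0,0.4],"grip":1},{"twist":[0,0,0],"dp":[0,0,0.4],"grip":1},{"twist":[0,0,0],"dp":[0,0,0.3],"grip":1},{"twist":[0,0,0],"dp":[0,0,0.3],"grip":1},{"twist":[0,0,0],"dp":[0,0,0.31],"grip":1},{"twist":[0,0,0],"dp":[0,0,0],"grip":1},{"twist":[0,0,0],"dp":[0,0,0],"grip":1}]'; python3 b.py pics/w4.png mouth; cat > crop.py <<'E'
import sys,cv2
f=cv2.imread(sys.argv[1]); x,y,w,h=map(int,sys.argv[3:7]); s=min(800/w,600/h); cv2.imwrite(sys.argv[2],cv2.resize(f[y:y+h,x:x+w],None,fx=s,fy=s,interpolation=cv2.INTER_CUBIC))
E
python3 crop.py pics/w4.png pics/c4.png 190 20 120 200
```

```text
clock: 7.85
position: [0.4443, -0.0881, 0.1172]
orientation: [[0.972, -0.234, 0.001], [-0.234, -0.972, -0.0], [0.001, 0.0, -1.0]]
ft_force: [0.7, -0.9, -2.2]
grip_width: 0.0189
cam [ 0.5121 -0.1056  0.2403]
[[-0.2348 -0.972  -0.0004]
 [-0.9343  0.2256  0.2762]
 [-0.2683  0.0652 -0.9611]]
mouth [253.2 193.6] 0.67 [ 0.4479 -0.0899  0.024 ]
7.95 [ 0.4445 -0.0882  0.1175] [ 0.9722 -0.2341  0.0018 -0.2341 -0.9722 -0.0009  0.002   0.0004 -1.    ] [-0.2038  0.4113 -2.4787]
```

View pics/c4.png

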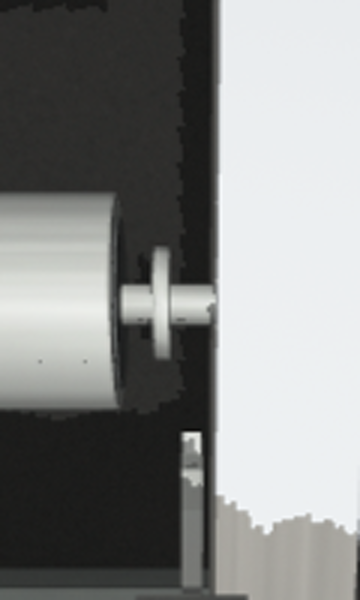

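The crop shows the blade at columns 251–258, with about 4 px clear on each side between the shoulder face (247) and the rail edge (262). Pin row is about 122 and fork tip row about 164. I check the advance distance.

```bash
python3 - <<'E'
from h import *
p=dict(np.load("pics/w4.npz")); f=lambda px,z:(atz(p,px,z)[:2]@X)*1000
print("tip",[f((254,164.2),z) for z in (.072,.077,.080)],"pin",f((250,121.5),.062),f((215,119.5),.062), "TCP",robot.get_obs()["position"][:2]@X)
E
python3 -m creep '[{"twist":[0,0,0],"dp":[0.1,0,0],"grip":1},{"twist":[0,0,0],"dp":[0.1,0,0],"grip":1},{"twist":[0,0,0],"dp":[0.1,0,0],"grip":1},{"twist":[0,0,0],"dp":[0.1,0,0],"grip":1},{"twist":[0,0,0],"dp":[0,0,0],"grip":1},{"twist":[0,0,0],"dp":[0,0,0],"grip":1}]'
```

```text
tip [np.float64(488.92720933511373), np.float64(489.9264384404677), np.float64(490.52597590368)] pin 512.4971680691133 513.6311499279075 TCP 0.45275332673615976
clock: 8.7
position: [0.4668, -0.0933, 0.1164]
orientation: [[0.972, -0.234, -0.0], [-0.234, -0.972, 0.0], [-0.001, -0.0, -1.0]]
ft_force: [0.1, -0.2, -2.0]
grip_width: 0.0186
```

```bash
python3 -m creep '[{"twist":[0,0,0],"dp":[0.07,0,0],"grip":1},{"twist":[0,0,0],"dp":[0.07,0,0],"grip":1},{"twist":[0,0,0],"dp":[0.07,0,0],"grip":1},{"twist":[0,0,0],"dp":[0.055,0,0],"grip":1},{"twist":[0,0,0],"dp":[0,0,0],"grip":1},{"twist":[0,0,0],"dp":[0,0,0],"grip":1}]';  python3 b.py pics/w5.png; python3 crop.py pics/w5.png pics/c5.png 190 60 120 150
```

```text
clock: 9.45
position: [0.4824, -0.0971, 0.1164]
orientation: [[0.972, -0.234, -0.0], [-0.234, -0.972, 0.0], [-0.0, -0.0, -1.0]]
ft_force: [-0.0, -0.5, -1.1]
grip_width: 0.0188
cam [ 0.5503 -0.1146  0.2394]
[[-0.2348 -0.972  -0.0007]
 [-0.9339  0.2254  0.2775]
 [-0.2696  0.0658 -0.9607]]
9.5 [ 0.4823 -0.0971  0.1164] [ 0.9722 -0.234  -0.0002 -0.234  -0.9722  0.0001 -0.0002 -0.0001 -1.    ] [ 0.1481 -0.1159 -1.5493]
```

View pics/c5.png

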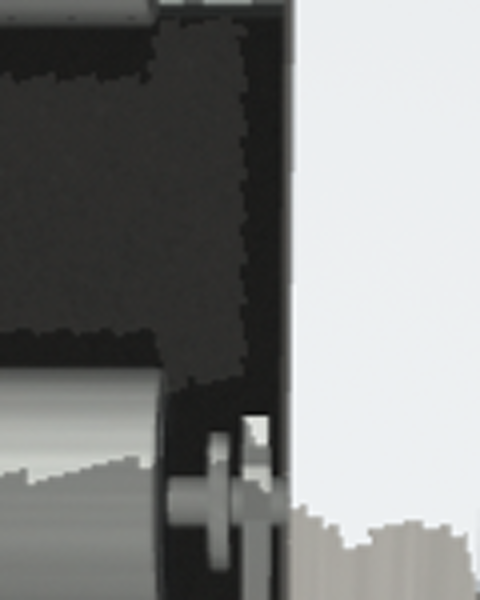

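The fork straddles the pin: the tips are past it and the blade is centred between shoulder and rail. I push towards +y (tool -y) in small steps, watching the force.

```bash
cat > s.py <<'E'
from h import *
F=[];
for i in range(3): robot.snapshot("top"); o=robot.get_obs(); F.append(o["ft_force"])
F=np.mean(F,0); P=o["position"]; rail=np.array([.5085831,-.1092876])
print(round(o["clock"],2),"F frame xyz",np.round([F[:2]@X,F[:2]@Y,F[2]],2),"x,s,z",np.round([P[:2]@X*1e3,(P[:2]-rail)@Y*1e3,P[2]*1e3],2),"tq",np.round(o["wrist_torque"],2),o["orientation"][2].round(4))
E
python3 s.py
python3 -m creep '[{"twist":[0,0,0],"dp":[0,-0.017,0],"grip":1},{"twist":[0,0,0],"dp":[0,-0.017,0],"grip":1},{"twist":[0,0,0],"dp":[0,-0.017,0],"grip":1},{"twist":[0,0,0],"dp":[0,-0.017,0],"grip":1},{"twist":[0,0,0],"dp":[0,-0.017,0],"grip":1},{"twist":[0,0,0],"dp":[0,0,0],"grip":1}]' 120; python3 s.py
```

```text
9.65 F frame xyz [-0.36  0.14 -1.63] x,s,z [491.67   5.65 116.51] tq [-0.02  0.03  0.03] [-0. -0. -1.]
clock: 10.4
position: [0.4836, -0.0924, 0.1165]
orientation: [[0.972, -0.234, -0.0], [-0.234, -0.972, -0.0], [0.0, 0.0, -1.0]]
ft_force: [-0.5, -2.5, -2.4]
grip_width: 0.0186
10.55 F frame xyz [-0.28 -2.85 -1.46] x,s,z [491.79  10.59 116.53] tq [-0.48  0.13 -0.06] [ 1.e-04  3.e-04 -1.e+00]
```

```bash
python3 -m creep '[{"twist":[0,0,0],"dp":[0,-0.017,0],"grip":1},{"twist":[0,0,0],"dp":[0,-0.017,0],"grip":1},{"twist":[0,0,0],"dp":[0,-0.017,0],"grip":1},{"twist":[0,0,0],"dp":[0,0,0],"grip":1}]' ; python3 s.py
```

```text
clock: 11.05
position: [0.4843, -0.0902, 0.1166]
orientation: [[0.972, -0.234, -0.0], [-0.234, -0.972, -0.002], [0.0, 0.002, -1.0]]
ft_force: [-1.9, -5.6, -2.3]
grip_width: 0.0186
11.2 F frame xyz [-0.01 -6.14 -1.99] x,s,z [491.9   12.87 116.59] tq [-1.26  0.35 -0.13] [ 3.e-04  2.e-03 -1.e+00]
```

```bash
python3 -m creep '[{"twist":[0,0,0],"dp":[0,-0.017,0],"grip":1},{"twist":[0,0,0],"dp":[0,-0.017,0],"grip":1},{"twist":[0,0,0],"dp":[0,-0.017,0],"grip":1},{"twist":[0,0,0],"dp":[0,-0.017,0],"grip":1},{"twist":[0,0,0],"dp":[0,0,0],"grip":1}]' ; python3 s.py
```

```text
clock: 11.82
position: [0.4851, -0.0872, 0.1166]
orientation: [[0.972, -0.234, -0.001], [-0.234, -0.972, -0.004], [0.0, 0.004, -1.0]]
ft_force: [-3.1, -11.5, -2.2]
grip_width: 0.0186
11.97 F frame xyz [ -0.45 -10.12  -2.6 ] x,s,z [492.01  15.93 116.65] tq [-2.06  0.55 -0.21] [ 4.0e-04  4.1e-03 -1.0e+00]
```

```bash
python3 -m creep '[{"twist":[0,0,0],"dp":[0,-0.017,0],"grip":1},{"twist":[0,0,0],"dp":[0,-0.017,0],"grip":1},{"twist":[0,0,0],"dp":[0,-0.013,0],"grip":1},{"twist":[0,0,0],"dp":[0,0,0],"grip":1}]' ; python3 s.py
```

```text
clock: 12.48
position: [0.4857, -0.0852, 0.1166]
orientation: [[0.972, -0.234, -0.001], [-0.234, -0.972, -0.006], [0.0, 0.006, -1.0]]
ft_force: [-4.1, -13.1, -2.6]
grip_width: 0.0191
12.62 F frame xyz [ -0.09 -13.21  -2.46] x,s,z [492.03  18.02 116.63] tq [-2.64  0.69 -0.28] [ 4.0e-04  5.7e-03 -1.0e+00]
```

```bash
python3 -m creep '[{"twist":[0,0,0],"dp":[0,-0.01,0],"grip":1},{"twist":[0,0,0],"dp":[0,-0.01,0],"grip":1},{"twist":[0,0,0],"dp":[0,0,0],"grip":1}]' ; python3 s.py
```

```text
clock: 13.0
position: [0.4859, -0.0843, 0.1167]
orientation: [[0.972, -0.234, -0.001], [-0.234, -0.972, -0.006], [0.001, 0.006, -1.0]]
ft_force: [-3.5, -14.4, -2.5]
grip_width: 0.0185
13.15 F frame xyz [ -0.   -14.44  -2.59] x,s,z [492.11  18.91 116.7 ] tq [-2.79  0.78 -0.31] [ 5.0e-04  6.3e-03 -1.0e+00]
```

```bash
python3 -m creep '[{"twist":[0,0,0],"dp":[0,-0.009,0],"grip":1},{"twist":[0,0,0],"dp":[0,0,0],"grip":1}]' ; python3 s.py
```

```text
clock: 13.4
position: [0.4861, -0.0839, 0.1167]
orientation: [[0.972, -0.234, -0.001], [-0.234, -0.972, -0.007], [0.001, 0.007, -1.0]]
ft_force: [-4.4, -13.8, -2.5]
grip_width: 0.0187
13.55 F frame xyz [ -0.03 -14.92  -3.42] x,s,z [492.14  19.34 116.72] tq [-2.9   0.74 -0.29] [ 6.0e-04  6.6e-03 -1.0e+00]
```

```bash
python3 -m creep '[{"twist":[0,0,0],"dp":[0,0,-0.025],"grip":1},{"twist":[0,0,0],"dp":[0,0,-0.025],"grip":1},{"twist":[0,0,0],"dp":[0,0,-0.025],"grip":1},{"twist":[0,0,0],"dp":[0,0,0],"grip":1}]' ; python3 s.py
```

```text
clock: 14.05
position: [0.4858, -0.0839, 0.1211]
orientation: [[0.972, -0.234, -0.001], [-0.234, -0.972, -0.007], [0.0, 0.007, -1.0]]
ft_force: [-4.2, -14.6, -3.4]
grip_width: 0.0185
14.2 F frame xyz [ -0.12 -14.72  -3.97] x,s,z [491.82  19.3  120.91] tq [-3.05  0.79 -0.29] [-2.0e-04  6.8e-03 -1.0e+00]
```

```bash
python3 -m creep '[{"twist":[0,0,0],"dp":[0,0,-0.025],"grip":1},{"twist":[0,0,0],"dp":[0,0,-0.025],"grip":1},{"twist":[0,0,0],"dp":[0,0,0],"grip":1}]' ; python3 s.py
```

```text
clock: 14.58
position: [0.4859, -0.084, 0.1241]
orientation: [[0.972, -0.234, -0.001], [-0.234, -0.972, -0.007], [0.0, 0.007, -1.0]]
ft_force: [-3.8, -14.7, -3.6]
grip_width: 0.0186
14.72 F frame xyz [ -0.06 -14.71  -4.07] x,s,z [491.86  19.28 123.95] tq [-3.1   0.86 -0.29] [-1.0e-04  6.8e-03 -1.0e+00]
```

```bash
python3 -m creep '[{"twist":[0,0,0],"dp":[0,0,-0.025],"grip":1},{"twist":[0,0,0],"dp":[0,0,-0.025],"grip":1},{"twist":[0,0,0],"dp":[0,0,-0.025],"grip":1},{"twist":[0,0,0],"dp":[0,0,0],"grip":1}]' ; python3 s.py
```

```text
clock: 15.22
position: [0.4859, -0.084, 0.1287]
orientation: [[0.972, -0.234, -0.001], [-0.234, -0.972, -0.007], [0.0, 0.007, -1.0]]
ft_force: [-4.2, -14.5, -3.5]
grip_width: 0.0189
15.38 F frame xyz [ 1.00e-02 -1.46e+01 -3.75e+00] x,s,z [491.96  19.27 128.54] tq [-3.03  0.76 -0.28] [ 2.0e-04  6.9e-03 -1.0e+00]
```

```bash
python3 -m creep '[{"twist":[0,0,0],"dp":[0,0,-0.027],"grip":1},{"twist":[0,0,0],"dp":[0,0,-0.027],"grip":1},{"twist":[0,0,0],"dp":[0,0,-0.027],"grip":1},{"twist":[0,0,0],"dp":[0,0,0],"grip":1}]' ; python3 s.py;  python3 -m creep '[{"twist":[0,0,0],"dp":[0,0,-0.027],"grip":1},{"twist":[0,0,0],"dp":[0,0,-0.027],"grip":1},{"twist":[0,0,0],"dp":[0,0,-0.027],"grip":1},{"twist":[0,0,0],"dp":[0,0,-0.027],"grip":1},{"twist":[0,0,0],"dp":[0,0,0],"grip":1}]' ; python3 s.py; python3 b.py pics/w6.png; python3 crop.py pics/w6.png pics/c6.png 180 60 120 150
```

```text
clock: 15.88
position: [0.486, -0.084, 0.1336]
orientation: [[0.972, -0.234, -0.001], [-0.234, -0.972, -0.007], [0.001, 0.007, -1.0]]
ft_force: [-3.5, -13.4, -3.6]
grip_width: 0.0185
16.02 F frame xyz [ -0.54 -14.29  -3.55] x,s,z [492.03  19.29 133.47] tq [-3.02  0.77 -0.32] [ 4.0e-04  6.9e-03 -1.0e+00]
clock: 16.65
position: [0.4861, -0.0839, 0.1402]
orientation: [[0.972, -0.234, -0.001], [-0.234, -0.972, -0.007], [0.001, 0.007, -1.0]]
ft_force: [-3.8, -13.1, -2.7]
grip_width: 0.0187
16.8 F frame xyz [ -0.08 -13.34  -2.87] x,s,z [492.08  19.39 140.04] tq [-2.87  0.74 -0.25] [ 5.0e-04  6.8e-03 -1.0e+00]
cam [ 0.554  -0.1005  0.2631]
[[-0.2347 -0.9721  0.0061]
 [-0.9337  0.2271  0.2767]
 [-0.2704  0.0593 -0.9609]]
16.85 [ 0.486  -0.0839  0.14  ] [ 0.9723 -0.2338 -0.0011 -0.2338 -0.9723 -0.0067  0.0005  0.0067 -1.    ] [ -3.1698 -12.5906  -2.7145]
```

View pics/c6.png

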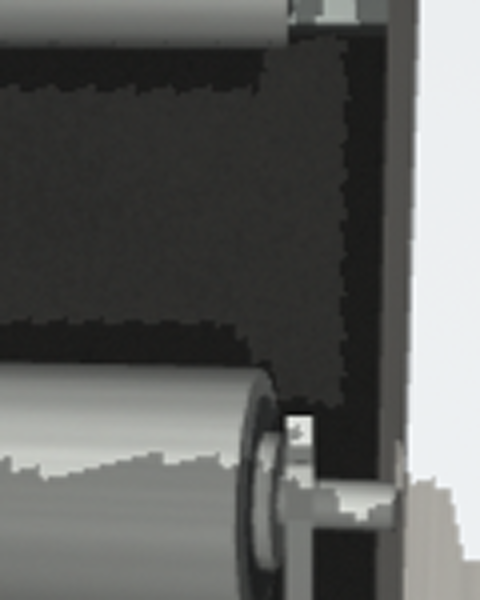

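The picture shows the shoulder pressed against the tube end and the pin tip at the rail's inner edge near (404,480 in the crop), raised above it. I back off towards -y to let the pin out over the rail.

```bash
python3 -m creep '[{"twist":[0,0,0],"dp":[0,0.03,0],"grip":1},{"twist":[0,0,0],"dp":[0,0.03,0],"grip":1},{"twist":[0,0,0],"dp":[0,0.03,0],"grip":1},{"twist":[0,0,0],"dp":[0,0.03,0],"grip":1},{"twist":[0,0,0],"dp":[0,0.03,0],"grip":1},{"twist":[0,0,0],"dp":[0,0.03,0],"grip":1},{"twist":[0,0,0],"dp":[0,0,0],"grip":1}]' ; python3 s.py; python3 b.py pics/w7.png shoulder pin_tip
```

```text
clock: 17.73
position: [0.4835, -0.0915, 0.1395]
orientation: [[0.972, -0.234, -0.001], [-0.234, -0.972, -0.0], [-0.001, 0.0, -1.0]]
ft_force: [-1.5, -4.3, -3.0]
grip_width: 0.0186
17.88 F frame xyz [-0.63 -5.05 -3.08] x,s,z [491.65  11.52 139.72] tq [-1.01  0.29 -0.1 ] [-3.e-04  4.e-04 -1.e+00]
cam [ 0.5517 -0.1089  0.2627]
[[-0.2347 -0.9721 -0.0003]
 [-0.9339  0.2254  0.2775]
 [-0.2697  0.0654 -0.9607]]
shoulder [248.9 184. ] 0.9 [ 0.4994 -0.093   0.062 ]
pin_tip [275.4 186. ] 0.79 [ 0.4936 -0.1108  0.062 ]
18.025 [ 0.4838 -0.0914  0.1398] [ 0.9723 -0.2339 -0.0001 -0.2339 -0.9723 -0.0002 -0.      0.0003 -1.    ] [-0.9363 -4.6571 -2.9255]
```

```bash
python3 -m creep '[{"twist":[0,0,0],"dp":[0,0.02,0],"grip":1},{"twist":[0,0,0],"dp":[0,0.02,0],"grip":1},{"twist":[0,0,0],"dp":[0,0,0.02],"grip":1},{"twist":[0,0,0],"dp":[0,0,0.02],"grip":1},{"twist":[0,0,0],"dp":[0,0,0.02],"grip":1},{"twist":[0,0,0],"dp":[0,0,0],"grip":1}]' ; python3 s.py;python3 -m creep '[{"twist":[0,0,0],"dp":[0,0,0.025],"grip":1},{"twist":[0,0,0],"dp":[0,0,0.02],"grip":1},{"twist":[0,0,0],"dp":[0,0,0],"grip":1}]' ; python3 s.py; python3 b.py pics/w8.png shoulder pin_tip;  python3 crop.py pics/w8.png pics/c8.png 180 60 120 150
```

```text
clock: 18.77
position: [0.4832, -0.0936, 0.1361]
orientation: [[0.972, -0.234, -0.0], [-0.234, -0.972, 0.0], [-0.0, -0.0, -1.0]]
ft_force: [0.8, 0.8, -3.5]
grip_width: 0.0187
18.93 F frame xyz [ 0.42 -0.21 -3.48] x,s,z [491.78   9.25 136.27] tq [0.08 0.02 0.01] [ 1.e-04 -1.e-04 -1.e+00]
clock: 19.3
position: [0.4835, -0.0938, 0.1338]
orientation: [[0.972, -0.234, 0.001], [-0.234, -0.972, -0.0], [0.001, 0.0, -1.0]]
ft_force: [0.3, 0.4, -1.0]
grip_width: 0.0189
19.45 F frame xyz [-0.08  0.25 -1.51] x,s,z [491.95   9.17 133.76] tq [ 0.04 -0.02  0.01] [ 5.e-04  1.e-04 -1.e+00]
cam [ 0.5513 -0.1112  0.2568]
[[-0.2348 -0.972  -0.0006]
 [-0.9341  0.2255  0.2768]
 [-0.2689  0.0655 -0.9609]]
shoulder [248.8 183.2] 0.83 [ 0.5013 -0.0959  0.062 ]
19.6 [ 0.4834 -0.0937  0.1337] [ 0.9722 -0.234   0.0002 -0.234  -0.9722 -0.0001  0.0002  0.     -1.    ] [-0.3573  0.7437 -1.2476]
```

View pics/c8.png

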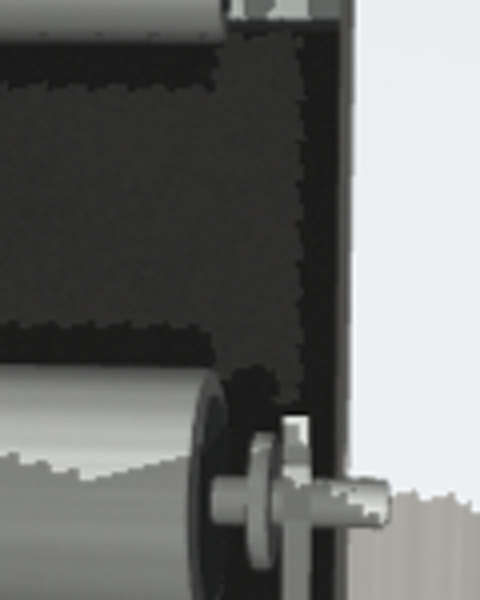

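The pin tip now lies over the rail top at (375,500) in the crop, there is a gap between blade and shoulder, and the tool's load is back to its baseline. I withdraw the fork and lift it away.

```bash
python3 -m creep '[{"twist":[0,0,0],"dp":[0,0,0.008],"grip":1},{"twist":[0,0,0],"dp":[-0.08,0,0],"grip":1},{"twist":[0,0,0],"dp":[-0.1,0,0],"grip":1},{"twist":[0,0,0],"dp":[-0.12,0,0],"grip":1},{"twist":[0,0,0],"dp":[-0.14,0,0],"grip":1},{"twist":[0,0,0],"dp":[-0.14,0,0],"grip":1},{"twist":[0,0,0],"dp":[-0.14,0,0],"grip":1},{"twist":[0,0,0],"dp":[0,0,0],"grip":1},{"twist":[0,0,0],"dp":[0,0,0],"grip":1}]' ; python3 s.py; python3 -m creep '[{"twist":[0,0,0],"dp":[0,0,-0.4],"grip":1},{"twist":[0,0,0],"dp":[0,0,-0.6],"grip":1},{"twist":[0,0,0],"dp":[0,0,-0.45],"grip":1},{"twist":[0,0,0],"dp":[0,0,0],"grip":1},{"twist":[0,0,0],"dp":[0,0,0],"grip":1}]'; python3 s.py; python3 b.py pics/w9.png shoulder roller_mid
python3 - <<'E'
from h import *
p=dict(np.load("pics/w9.npz"))
print("blade check: expect with s offset as w3; TCP proj",proj(p,robot.get_obs()["position"]))
g=p["frame"].mean(2).astype(int); print(g[172:188:5,244:264])
p=dict(np.load("pics/w3.npz"));g=p["frame"].mean(2).astype(int); print(g[172:188:5,244:264])
E
```

```text
clock: 20.72
position: [0.4415, -0.0837, 0.1332]
orientation: [[0.972, -0.234, 0.001], [-0.234, -0.972, -0.0], [0.001, 0.0, -1.0]]
ft_force: [0.1, -0.5, -1.2]
grip_width: 0.0187
20.88 F frame xyz [-0.15 -0.03 -1.66] x,s,z [448.84   9.11 133.17] tq [ 0.01 -0.03 -0.01] [ 3.e-04  0.e+00 -1.e+00]
clock: 21.5
position: [0.4407, -0.0833, 0.2187]
orientation: [[0.972, -0.234, -0.002], [-0.234, -0.972, 0.001], [-0.002, -0.0, -1.0]]
ft_force: [0.4, 0.3, -2.1]
grip_width: 0.0186
21.65 F frame xyz [-0.53 -0.29 -2.08] x,s,z [447.65   9.36 218.4 ] tq [-0.01 -0.07 -0.05] [-3.e-03 -7.e-04 -1.e+00]
cam [ 0.5087 -0.1008  0.3412]
[[-0.2349 -0.972  -0.0013]
 [-0.9332  0.2251  0.2801]
 [-0.2719  0.067  -0.96  ]]
shoulder [248.9 109. ] 0.84 [ 0.5041 -0.0952  0.062 ]
roller_mid [157.8 111.3] 0.6 [ 0.5217 -0.0137  0.062 ]
21.8 [ 0.4409 -0.0834  0.2192] [ 0.9722 -0.2341 -0.0014 -0.2341 -0.9722  0.0007 -0.0016 -0.0004 -1.    ] [ 0.5777 -0.6046 -1.6944]
blade check: expect with s offset as w3; TCP proj [251.40125565 260.09326192]
[[ 27  26  25  27  27  33  69 117 118 120 120 120 116  83  28  27  32  51
   90 130]
 [ 55  55  55  55  55  63  95 119 135 182 182 182 176 137  56  56  57  65
   89 130]
 [ 97  97  97  96  97  97 104 112 112 112 113 113 113 115  96  97  96  89
   88 129]
 [ 82  96  95  96  96  98 104 113 112 112 112 112 111 107  98  98  97  90
   95 144]]
[[ 28  26  27  27  27  33  70 118 118 121 122 121 116  83  35  66 116 163
  165 164]
 [ 96  96  96  97  97 101 134 182 181 182 181 182 177 149  94  95 130 162
  164 163]
 [ 97  96  96  97  97  98 103 112 113 112 112 113 111 107  95  92 130 162
  164 161]
 [ 97  97  96  97  97  97 104 112 112 112 113 112 112 106  95  91 129 162
  163 161]]
```

The blade sits in the image exactly as before pushing, so it has not slipped in the grip. I return it to the block.

```bash
python3 -m creep '[{"twist":[0,0,0],"dp":[0.39,0.705,0],"grip":1},{"twist":[0,0,0],"dp":[0.39,0.705,0],"grip":1},{"twist":[0,0,0],"dp":[0.39,0.705,0],"grip":1},{"twist":[0,0,0],"dp":[0.39,0.705,0],"grip":1},{"twist":[0,0,0],"dp":[0.39,0.705,0],"grip":1},{"twist":[0,0,0],"dp":[0.39,0.705,0],"grip":1},{"twist":[0,0,-0.85],"dp":[0,0,0],"grip":1},{"twist":[0,0,-0.85],"dp":[0,0,0],"grip":1},{"twist":[0,0,-0.85],"dp":[0,0,0],"grip":1},{"twist":[0,0,-0.85],"dp":[0,0,0],"grip":1},{"twist":[0,0,-0.85],"dp":[0,0,0],"grip":1},{"twist":[0,0,0],"dp":[0,0,0],"grip":1},{"twist":[0,0,0],"dp":[0,0,0],"grip":1}]'; cat > q.py <<'E'
from h import *
np.set_printoptions(precision=4,suppress=True)
P=[]
for i in range(3): robot.snapshot("top"); o=robot.get_obs(); P.append(o["position"])
P=np.mean(P,0); R=o["orientation"]; d=np.array([.51783,-.3630,.0786])-P
print(P,R.ravel(),o["ft_force"],"to home in tool units",R.T@d/.06,"yaw",np.degrees(np.arctan2(R[1,0],R[0,0])),"want 10.82")
E
python3 q.py
```

```text
clock: 23.42
position: [0.5183, -0.3631, 0.2197]
orientation: [[0.982, 0.186, -0.0], [0.186, -0.982, 0.0], [-0.0, -0.0, -1.0]]
ft_force: [-0.6, -0.2, -0.9]
grip_width: 0.0187
[ 0.5184 -0.3631  0.2199] [ 0.9824  0.187  -0.0001  0.187  -0.9824  0.0001 -0.0001 -0.0001 -1.    ] [ 0.0924  0.7482 -2.4421] to home in tool units [-0.0083 -0.0038  2.355 ] yaw 10.778674780732798 want 10.82
```

```bash
python3 -m creep '[{"twist":[0,0,0],"dp":[-0.008,-0.004,0.5],"grip":1},{"twist":[0,0,0],"dp":[0,0,0.5],"grip":1},{"twist":[0,0,0],"dp":[0,0,0.4],"grip":1},{"twist":[0,0,0],"dp":[0,0,0],"grip":1},{"twist":[0,0,0],"dp":[0,0,0.2],"grip":1},{"twist":[0,0,0],"dp":[0,0,0.1],"grip":1},{"twist":[0,0,0],"dp":[0,0,0],"grip":1}]'; python3 q.py
```

```text
clock: 24.45
position: [0.5178, -0.3629, 0.1179]
orientation: [[0.982, 0.188, -0.0], [0.188, -0.982, 0.0], [-0.0, -0.0, -1.0]]
ft_force: [-0.2, -0.0, -1.4]
grip_width: 0.0184
[ 0.5181 -0.3632  0.1185] [ 0.9822  0.1876  0.0007  0.1876 -0.9822 -0.0007  0.0006  0.0008 -1.    ] [-0.4079  0.1925 -0.7945] to home in tool units [-0.0037 -0.0046  0.6648] yaw 10.815613233563653 want 10.82
```

Tips are in the slot with no force. I lower it the rest of the way.

```bash
python3 -m creep '[{"twist":[0,0,0],"dp":[-0.003,-0.004,0.15],"grip":1},{"twist":[0,0,0],"dp":[0,0,0.15],"grip":1},{"twist":[0,0,0],"dp":[0,0,0.15],"grip":1},{"twist":[0,0,0],"dp":[0,0,0.15],"grip":1},{"twist":[0,0,0],"dp":[0,0,0.04],"grip":1},{"twist":[0,0,0],"dp":[0,0,0],"grip":1}]'; python3 q.py
```

```text
clock: 25.35
position: [0.5176, -0.3628, 0.0796]
orientation: [[0.982, 0.188, -0.0], [0.188, -0.982, 0.0], [-0.0, -0.0, -1.0]]
ft_force: [-0.0, -0.2, -1.8]
grip_width: 0.019
[ 0.5178 -0.3629  0.0799] [ 0.9822  0.1877  0.0004  0.1877 -0.9822 -0.0003  0.0003  0.0004 -1.    ] [-0.3914 -1.2192 -1.3146] to home in tool units [-0.      0.0018  0.0218] yaw 10.816386563076097 want 10.82
```

```bash
python3 -m creep '[{"twist":[0,0,0],"dp":[0,0,0.015],"grip":1},{"twist":[0,0,0],"dp":[0,0,0],"grip":0.3},{"twist":[0,0,0],"dp":[0,0,0],"grip":0.3},{"twist":[0,0,0],"dp":[0,0,0],"grip":0.3},{"twist":[0,0,0],"dp":[0,0,0],"grip":0.3},{"twist":[0,0,0],"dp":[0,0,-0.5],"grip":0.3},{"twist":[0,0,0],"dp":[0,0,-0.8],"grip":0.3},{"twist":[0,0,0],"dp":[0,0,-0.8],"grip":0.2},{"twist":[0,0,0],"dp":[0,0,-0.6],"grip":0.2},{"twist":[0,0,0],"dp":[0,0,0],"grip":0.2}]'; python3 b.py pics/w10.png handle slot; python3 - <<'E'
from h import *
P={n:robot.snapshot(n) for n in("scene","top")}
for n in("handle","slot","roller_mid","shoulder","pin_tip"):
    for c in P: print(n,c,[(np.round(r["point"],1),round(r["confidence"],2)) for r in robot.place_of(n,P[c])[:3]])
E
```

```text
clock: 26.75
position: [0.5192, -0.3643, 0.2452]
orientation: [[0.982, 0.188, 0.006], [0.188, -0.982, -0.006], [0.004, 0.007, -1.0]]
ft_force: [0.5, -0.7, -0.5]
grip_width: 0.0686
cam [ 0.5871 -0.3514  0.3685]
[[ 0.1869 -0.9824  0.0061]
 [-0.9454 -0.1782  0.2727]
 [-0.2668 -0.0568 -0.9621]]
handle [248.9 177.7] 0.86 [ 0.5182 -0.3618  0.083 ]
handle [376.8 188.6] 0.57 [ 0.531  -0.4904  0.083 ]
handle [254.2 175.4] 0.52 [ 0.5215 -0.3666  0.083 ]
slot [251.6 174.6] 0.6 [ 0.5147 -0.3652  0.052 ]
slot [314.2   5.5] 0.6 [ 0.6872 -0.3931  0.052 ]
26.9 [ 0.5171 -0.3623  0.2391] [ 0.9822  0.1877 -0.0018  0.1877 -0.9822  0.0018 -0.0014 -0.0021 -1.    ] [ 0.6206  0.1271 -0.8488]
handle scene [(array([146.5, 166.1]), 0.7), (array([ 59.8, 258.5]), 0.57), (array([122.3, 224.3]), 0.52)]
handle top [(array([334.1, 275.7]), 0.56), (array([395.2, 174.9]), 0.54), (array([350.6, 175.1]), 0.34)]
slot scene [(array([117.3, 297.9]), 0.75), (array([128. , 238.1]), 0.67)]
slot top [(array([350.5, 173.4]), 0.79), (array([355.7, 122. ]), 0.75)]
roller_mid scene [(array([275.4, 209. ]), 0.95)]
roller_mid top [(array([242.2, 172.2]), 0.7)]
shoulder scene [(array([239.9, 206.7]), 0.6)]
shoulder top [(array([266.7, 178.8]), 0.36)]
pin_tip scene [(array([232.8, 205.5]), 0.47)]
pin_tip top [(array([275.6, 177.8]), 0.51)]
```

The tool is home. I go above the middle roller and turn the jaws across it.

```bash
python3 -m creep '[{"twist":[0,0,0],"dp":[0.173,-0.81,0],"grip":0.2},{"twist":[0,0,0],"dp":[0.173,-0.81,0],"grip":0.2},{"twist":[0,0,0],"dp":[0.173,-0.81,0],"grip":0.2},{"twist":[0,0,0],"dp":[0.173,-0.81,0],"grip":0.2},{"twist":[0,0,0],"dp":[0.173,-0.81,0],"grip":0.2},{"twist":[0,0,0],"dp":[0.173,-0.81,0],"grip":0.2},{"twist":[0,0,0],"dp":[0.173,-0.81,0],"grip":0.2},{"twist":[0,0,-0.955],"dp":[0,0,0],"grip":0.2},{"twist":[0,0,-0.955],"dp":[0,0,0],"grip":0.2},{"twist":[0,0,-0.955],"dp":[0,0,0],"grip":0.2},{"twist":[0,0,-0.955],"dp":[0,0,0],"grip":0.2},{"twist":[0,0,-0.955],"dp":[0,0,0],"grip":0.2},{"twist":[0,0,-0.955],"dp":[0,0,0],"grip":0.2},{"twist":[0,0,-0.955],"dp":[0,0,0],"grip":0.2},{"twist":[0,0,-0.955],"dp":[0,0,0],"grip":0.2},{"twist":[0,0,-0.955],"dp":[0,0,0],"grip":0.2},{"twist":[0,0,-0.955],"dp":[0,0,0],"grip":0.2},{"twist":[0,0,-0.955],"dp":[0,0,0],"grip":0.2},{"twist":[0,0,-0.955],"dp":[0,0,0],"grip":0.2},{"twist":[0,0,0],"dp":[0,0,0],"grip":0.2}]'; python3 b.py pics/w11.png roller_mid
cp pics/w11.png pics/v11.png
```

```text
clock: 30.0
position: [0.5252, -0.015, 0.2409]
orientation: [[0.235, 0.972, 0.0], [0.972, -0.235, -0.0], [-0.0, 0.0, -1.0]]
ft_force: [-0.8, 0.3, -0.9]
grip_width: 0.0685
cam [0.5412 0.0524 0.3639]
[[ 0.9718 -0.2356  0.0003]
 [-0.2265 -0.9339  0.2766]
 [-0.0649 -0.2689 -0.961 ]]
30.1 [ 0.5252 -0.0151  0.2409] [ 0.2355  0.9719  0.0002  0.9719 -0.2355 -0.      0.      0.0002 -1.    ] [0.1588 0.3652 0.28  ]
```

View pics/v11.png

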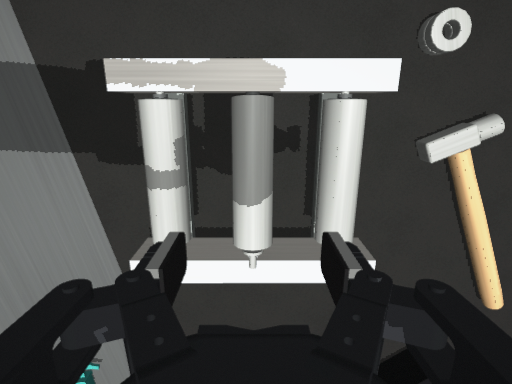

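The middle roller lies centred under the jaws at column 252, with its pin on top of the near rail at (253,265). I descend and grip.

```bash
python3 -m creep '[{"twist":[0,0,0],"dp":[0,0,0.7],"grip":0.2},{"twist":[0,0,0],"dp":[0,0,0.7],"grip":0.2},{"twist":[0,0,0],"dp":[0,0,0.6],"grip":0.2},{"twist":[0,0,0],"dp":[0,0,0.5],"grip":0.2},{"twist":[0,0,0],"dp":[0,0,0.315],"grip":0.2},{"twist":[0,0,0],"dp":[0,0,0],"grip":0.2},{"twist":[0,0,0],"dp":[0,0,0],"grip":0.45},{"twist":[0,0,0],"dp":[0,0,0],"grip":0.6},{"twist":[0,0,0],"dp":[0,0,0],"grip":0.8},{"twist":[0,0,0],"dp":[0,0,0],"grip":0.8}]' 40; python3 s.py;  python3 -m creep '[{"twist":[0,0,0],"dp":[0,0,0],"grip":0.8},{"twist":[0,0,0],"dp":[0,0,0],"grip":0.8}]' 70; python3 s.py
```

```text
clock: 31.35
position: [0.5258, -0.0152, 0.0731]
orientation: [[0.234, 0.972, 0.001], [0.972, -0.234, -0.001], [-0.0, 0.001, -1.0]]
ft_force: [-2.7, -0.5, 6.4]
grip_width: 0.0406
31.5 F frame xyz [-2.64 -0.69  7.16] x,s,z [514.6   95.5   73.06] tq [0.02 0.49 0.21] [-2.0e-04  1.4e-03 -1.0e+00]
clock: 31.75
position: [0.5259, -0.0152, 0.0732]
orientation: [[0.233, 0.972, 0.001], [0.972, -0.233, -0.001], [-0.0, 0.001, -1.0]]
ft_force: [-4.0, 0.9, 7.2]
grip_width: 0.0399
31.9 F frame xyz [-3.03 -0.42  7.29] x,s,z [514.62  95.51  73.2 ] tq [0.07 0.56 0.16] [-2.0e-04  1.4e-03 -1.0e+00]
```

```bash
python3 -m creep '[{"twist":[0,0,0],"dp":[0,0,-0.025],"grip":0.8},{"twist":[0,0,0],"dp":[-0.03,0,0],"grip":0.8},{"twist":[0,0,0],"dp":[-0.03,0,0],"grip":0.8},{"twist":[0,0,0],"dp":[-0.03,0,0],"grip":0.8},{"twist":[0,0,0],"dp":[0,0,0],"grip":0.8}]'; python3 s.py;  python3 -m creep '[{"twist":[0,0,0],"dp":[-0.03,0,0],"grip":0.8},{"twist":[0,0,0],"dp":[-0.03,0,0],"grip":0.8},{"twist":[0,0,0],"dp":[-0.03,0,0],"grip":0.8},{"twist":[0,0,0],"dp":[0,0,0],"grip":0.8}]'; python3 s.py
```

```text
clock: 32.52
position: [0.5243, -0.0203, 0.0738]
orientation: [[0.234, 0.972, 0.001], [0.972, -0.234, 0.0], [0.0, 0.001, -1.0]]
ft_force: [-0.3, 4.1, 4.3]
grip_width: 0.0399
32.67 F frame xyz [-1.12  3.9   5.45] x,s,z [514.32  90.15  73.78] tq [0.52 0.1  0.07] [ 0.e+00  8.e-04 -1.e+00]
clock: 33.17
position: [0.5222, -0.0258, 0.073]
orientation: [[0.234, 0.972, -0.001], [0.972, -0.234, -0.0], [-0.0, -0.001, -1.0]]
ft_force: [-0.5, 0.9, 0.2]
grip_width: 0.0399
33.33 F frame xyz [-0.23  0.87 -0.64] x,s,z [513.61  84.43  73.08] tq [-0.16  0.17 -0.04] [-5.e-04 -9.e-04 -1.e+00]
```

```bash
python3 -m creep '[{"twist":[0,0,0],"dp":[-0.01,0,0],"grip":0.8},{"twist":[0,0,0],"dp":[0,0,-0.04],"grip":0.8},{"twist":[0,0,0],"dp":[0,0,-0.04],"grip":0.8},{"twist":[0,0,0],"dp":[0,0,0],"grip":0.8}]'; python3 s.py;  python3 -m creep '[{"twist":[0,0,0],"dp":[0,0,-0.05],"grip":0.8},{"twist":[0,0,0],"dp":[0,0,-0.1],"grip":0.8},{"twist":[0,0,0],"dp":[0,0,0],"grip":0.8}]'; python3 s.py
```

```text
clock: 33.83
position: [0.5221, -0.0258, 0.0779]
orientation: [[0.234, 0.972, -0.001], [0.972, -0.234, 0.001], [0.0, -0.001, -1.0]]
ft_force: [0.6, 2.4, -4.4]
grip_width: 0.04
33.98 F frame xyz [-1.03  3.65 -4.71] x,s,z [513.55  84.32  77.86] tq [ 0.7  -0.07 -0.05] [ 4.e-04 -9.e-04 -1.e+00]
clock: 34.35
position: [0.5235, -0.0269, 0.0884]
orientation: [[0.234, 0.972, 0.002], [0.972, -0.234, -0.002], [-0.001, 0.003, -1.0]]
ft_force: [1.0, 0.6, -3.3]
grip_width: 0.0402
34.5 F frame xyz [ 0.11  0.49 -3.34] x,s,z [514.24  83.81  87.44] tq [ 0.   -0.03  0.01] [-5.e-04  6.e-04 -1.e+00]
```

The roller is free; the load is just its weight. I lift it and measure the tray.

```bash
python3 -m creep '[{"twist":[0,0,0],"dp":[0,0,-0.6],"grip":0.8},{"twist":[0,0,0],"dp":[0,0,-0.8],"grip":0.8},{"twist":[0,0,0],"dp":[0,0,-0.6],"grip":0.8},{"twist":[0,0,0],"dp":[0,0,0],"grip":0.8},{"twist":[0,0,0],"dp":[0,0,0],"grip":0.8}]'; python3 s.py; python3 - <<'E'
from h import *
for n in("top","scene"):
    p=robot.snapshot(n)
    for r in robot.regions_of("tray",p)[:1]:
        m=r["mask"].astype(np.uint8); c=max(cv2.findContours(m,0,2)[0],key=cv2.contourArea)
        for z in (0,.03):
            W=np.array([atz(p,q[0],z)[:2]*1000 for q in c],np.float32); print(n,z,r["confidence"],r["rect"],cv2.minAreaRect(W))
    # rim model fit
    if n=="top":
        from scipy.optimize import least_squares
        def poly(v):
            cx,cy,a=v; u=np.array([np.cos(a),np.sin(a)]);w=np.array([-u[1],u[0]])
            return np.array([proj(p,np.r_[np.array([cx,cy])+sx*.1175*u+sy*.065*w,z]) for z in(0,.03) for sx,sy in((1,1),(1,-1),(-1,-1),(-1,1))],np.float32)
        def res(v):
            h=cv2.convexHull(poly(v)); return np.array([cv2.pointPolygonTest(h,(float(q[0][0]),float(q[0][1])),True) for q in c])
        s=least_squares(res,[.495,.353,-.2],diff_step=1e-4,loss="soft_l1"); print("fit",s.x,np.degrees(s.x[2]),np.abs(s.fun).mean())
    for r in robot.place_of("roller_mid",p)[:2]: print(r)
E
```

```text
clock: 35.12
position: [0.5215, -0.0259, 0.2053]
orientation: [[0.234, 0.972, -0.003], [0.972, -0.234, 0.001], [-0.0, -0.003, -1.0]]
ft_force: [-0.4, -0.2, -4.6]
grip_width: 0.0401
35.27 F frame xyz [ 0.21  0.38 -4.29] x,s,z [512.64  84.13 204.81] tq [ 0.03 -0.02  0.03] [ 1.0e-04 -4.2e-03 -1.0e+00]
top 0 0.62 [105.4, 150.1, 55.8, 77.0] ((496.1533508300781, 357.9118957519531), (143.18565368652344, 241.8701171875), 78.16680908203125)
top 0.03 0.62 [105.4, 150.1, 55.8, 77.0] ((493.6619873046875, 349.7048034667969), (140.34153747558594, 237.0658416748047), 78.16680145263672)
fit [ 0.49432916  0.3525987  -0.19412176] -11.122357343890656 0.5032547235248463
scene 0 0.77 [362.6, 168.1, 76.1, 67.3] ((475.11419677734375, 367.08502197265625), (148.3695068359375, 274.3115539550781), 79.24090576171875)
scene 0.03 0.77 [362.6, 168.1, 76.1, 67.3] ((506.7794189453125, 343.6352844238281), (142.8409423828125, 264.0901184082031), 79.24092102050781)
```

```bash
python3 -m creep '[{"twist":[0,0,0],"dp":[0.753,-0.254,0],"grip":0.8},{"twist":[0,0,0],"dp":[0.753,-0.254,0],"grip":0.8},{"twist":[0,0,0],"dp":[0.753,-0.254,0],"grip":0.8},{"twist":[0,0,0],"dp":[0.753,-0.254,0],"grip":0.8},{"twist":[0,0,0],"dp":[0.753,-0.254,0],"grip":0.8},{"twist":[0,0,0],"dp":[0.753,-0.254,0],"grip":0.8},{"twist":[0,0,0],"dp":[0.753,-0.254,0],"grip":0.8},{"twist":[0,0,0],"dp":[0.753,-0.254,0],"grip":0.8},{"twist":[0,0,0],"dp":[0,0,0],"grip":0.8}]'; python3 -m creep '[{"twist":[0,0,-0.95],"dp":[0,0,0],"grip":0.8},{"twist":[0,0,-0.95],"dp":[0,0,0],"grip":0.8},{"twist":[0,0,-0.95],"dp":[0,0,0],"grip":0.8},{"twist":[0,0,-0.95],"dp":[0,0,0],"grip":0.8},{"twist":[0,0,-0.95],"dp":[0,0,0],"grip":0.8},{"twist":[0,0,-0.95],"dp":[0,0,0],"grip":0.8},{"twist":[0,0,-0.95],"dp":[0,0,0],"grip":0.8},{"twist":[0,0,-0.95],"dp":[0,0,0],"grip":0.8},{"twist":[0,0,-0.95],"dp":[0,0,0],"grip":0.8},{"twist":[0,0,-0.95],"dp":[0,0,0],"grip":0.8},{"twist":[0,0,-0.95],"dp":[0,0,0],"grip":0.8},{"twist":[0,0,-0.95],"dp":[0,0,0],"grip":0.8},{"twist":[0,0,-0.95],"dp":[0,0,0],"grip":0.8},{"twist":[0,0,-0.95],"dp":[0,0,0],"grip":0.8},{"twist":[0,0,-0.95],"dp":[0,0,0],"grip":0.8},{"twist":[0,0,-0.95],"dp":[0,0,0],"grip":0.8},{"twist":[0,0,-0.95],"dp":[0,0,0],"grip":0.8},{"twist":[0,0,0],"dp":[0,0,0],"grip":0.8},{"twist":[0,0,0],"dp":[0,0,0],"grip":0.8}]'; cat > t.py <<'E'
from h import *
np.set_printoptions(precision=4,suppress=True)
p=robot.snapshot("wrist"); cv2.imwrite("pics/t.png",p["frame"]); np.savez("pics/t.npz",**{k:p[k] for k in("frame","K","R","t")})
o=robot.get_obs(); P=o["position"]; R=o["orientation"]
u=np.array([np.cos(-.1941),np.sin(-.1941)]); w=np.array([-u[1],u[0]]); d=P[:2]-[.4943,.3526]
print("tray frame mm",d@u*1e3,d@w*1e3,"z",P[2],"yaw",np.degrees(np.arctan2(R[1,0],R[0,0])),"want 168.9",R.ravel(),o["ft_force"],o["clock"],o["grip_width"])
for n in ("roller_mid","pin_tip","tray"):
    for r in robot.place_of(n,p)[:2]: print(n,r,atz(p,r["point"],{"tray":0}.get(n,P[2]-.003)))
E
python3 t.py
```

```text
clock: 36.7
position: [0.4875, 0.3568, 0.2069]
orientation: [[0.23, 0.973, -0.0], [0.973, -0.23, 0.001], [0.001, -0.0, -1.0]]
ft_force: [-0.7, -0.5, -2.9]
grip_width: 0.0403
clock: 39.08
position: [0.4886, 0.3534, 0.2071]
orientation: [[-0.981, 0.193, -0.0], [0.193, 0.981, -0.0], [0.0, -0.0, -1.0]]
ft_force: [0.7, 0.1, -3.9]
grip_width: 0.0399
tray frame mm -5.7878000643667 -0.238289257015164 z 0.20710776664589636 yaw 168.91787978734286 want 168.9 [-0.9814  0.1922 -0.0001  0.1922  0.9814 -0.0002  0.0001 -0.0002 -1.    ] [-0.4446  0.4194 -4.5839] 39.125 0.040215024638062105
roller_mid {'point': [253.8, 249.3], 'confidence': 0.6} [0.4839 0.3534 0.2041]
```

```bash
python3 -m creep '[{"twist":[0,0,0],"dp":[0,0,0.6],"grip":0.8},{"twist":[0,0,0],"dp":[0,0,0.7],"grip":0.8},{"twist":[0,0,0],"dp":[0,0,0.6],"grip":0.8},{"twist":[0,0,0],"dp":[0,0,0.5],"grip":0.8},{"twist":[0,0,0],"dp":[0,0,0.25],"grip":0.8},{"twist":[0,0,0],"dp":[0,0,0],"grip":0.8},{"twist":[0,0.45,0],"dp":[0,0,0],"grip":0.8},{"twist":[0,0.45,0],"dp":[0,0,0],"grip":0.8},{"twist":[0,0,0],"dp":[0,0,0],"grip":0.8}]'; python3 t.py
```

```text
clock: 40.4
position: [0.4905, 0.3542, 0.0501]
orientation: [[-0.978, 0.191, -0.084], [0.19, 0.982, 0.019], [0.086, 0.002, -0.996]]
ft_force: [-0.4, -0.3, -3.7]
grip_width: 0.0402
tray frame mm -4.674604373065578 0.7168427118966458 z 0.04968088150277328 yaw 168.99770849202523 want 168.9 [-0.9779  0.191  -0.0848  0.1901  0.9816  0.0181  0.0867  0.0015 -0.9962] [-0.4443  0.1682 -4.4371] 40.45 0.040110387110010096
```

```bash
python3 -m creep '[{"twist":[0,0,0],"dp":[-0.009,0,0.1],"grip":0.8},{"twist":[0,0,0],"dp":[-0.009,0,0.1],"grip":0.8},{"twist":[0,0,0],"dp":[-0.009,0,0.1],"grip":0.8},{"twist":[0,0,0],"dp":[0,0,0],"grip":0.8}]'; python3 s.py; python3 -m creep '[{"twist":[0,0,0],"dp":[-0.003,0,0.03],"grip":0.8},{"twist":[0,0,0],"dp":[-0.003,0,0.03],"grip":0.8},{"twist":[0,0,0],"dp":[0,0,0],"grip":0.8}]'; python3 s.py
```

```text
clock: 41.1
position: [0.4882, 0.3537, 0.0295]
orientation: [[-0.978, 0.191, -0.089], [0.19, 0.982, 0.017], [0.091, -0.001, -0.996]]
ft_force: [0.1, 0.7, -4.0]
grip_width: 0.0401
41.25 F frame xyz [ 0.54  0.04 -3.62] x,s,z [391.41 445.3   30.02] tq [-0.04 -0.03 -0.02] [ 9.000e-02 -1.000e-04 -9.959e-01]
clock: 41.62
position: [0.4888, 0.354, 0.0288]
orientation: [[-0.978, 0.19, -0.089], [0.19, 0.982, 0.017], [0.09, -0.0, -0.996]]
ft_force: [-5.0, -3.7, 11.1]
grip_width: 0.04
41.77 F frame xyz [-4.58 -5.18 11.46] x,s,z [391.69 445.55  28.8 ] tq [-0.58  1.1  -0.03] [ 9.020e-02 -3.000e-04 -9.959e-01]
```

```bash
python3 -m creep '[{"twist":[0,0,0],"dp":[0,0,-0.02],"grip":0.8},{"twist":[0,0,0],"dp":[0,0,0],"grip":0.3},{"twist":[0,0,0],"dp":[0,0,0],"grip":0.3},{"twist":[0,0,0],"dp":[0,0,0],"grip":0.3},{"twist":[0,0,0],"dp":[0,0,-0.1],"grip":0.3},{"twist":[0,0,0],"dp":[0,0,-0.3],"grip":0.3},{"twist":[0,0,0],"dp":[0,0,-0.6],"grip":0.3},{"twist":[0,-0.45,0],"dp":[0,0,-0.8],"grip":0.3},{"twist":[0,-0.45,0],"dp":[0,0,-0.8],"grip":0.3},{"twist":[0,0,0],"dp":[0,0,0],"grip":0.3},{"twist":[0,0,0],"dp":[0,0,0],"grip":0.3}]'; python3 t.py; python3 - <<'E'
from h import *
p=robot.snapshot("scene"); q=dict(np.load("pics/t.npz"))
for n in("handle","slot","roller_mid"): print(n,[(np.round(r["point"],1),round(r["confidence"],2)) for r in robot.place_of(n,p)[:3]])
cv2.imwrite("pics/end.png",np.vstack([cv2.resize(p["frame"],(400,300)),cv2.resize(q["frame"],(400,300))]))
E
```

```text
clock: 43.15
position: [0.5002, 0.3515, 0.1838]
orientation: [[-0.982, 0.191, 0.001], [0.191, 0.982, 0.0], [-0.0, 0.0, -1.0]]
ft_force: [0.2, -0.1, -0.2]
grip_width: 0.0599
tray frame mm 5.609148026428195 -0.3114247608652938 z 0.18255341857406898 yaw 169.00321241529917 want 168.9 [-0.9816  0.1908 -0.0015  0.1908  0.9816 -0.0006  0.0014 -0.0008 -1.    ] [ 0.0539  0.5785 -0.5211] 43.2 0.05978615097628614
roller_mid {'point': [254.9, 160.9], 'confidence': 0.83} [0.4544 0.3601 0.1796]
pin_tip {'point': [255.1, 257.2], 'confidence': 0.74} [0.5005 0.3513 0.1796]
handle [(array([ 60.1, 256.9]), 0.83), (array([146.1, 167.2]), 0.77), (array([124.6, 226.4]), 0.66)]
slot [(array([128.8, 237.4]), 0.94), (array([118.6, 296.3]), 0.74)]
roller_mid [(array([396. , 193.9]), 0.86)]
```

```bash
python3 - <<'E'
from h import *
np.set_printoptions(precision=4,suppress=True)
q=dict(np.load("pics/t.npz")); u=np.array([np.cos(-.1941),np.sin(-.1941)]); w=np.array([-u[1],u[0]])
for n,px,z in(("mid",(254.9,160.9),.025),("tip",(255.1,257.2),.025)):
    a=atz(q,px,z); d=a[:2]-[.4943,.3526]; print(n,a,"tray mm",d@u*1e3,d@w*1e3)
s=robot.snapshot("scene"); a=atz(s,(396,193.9),.025); d=a[:2]-[.4943,.3526]; print("scene",a,d@u*1e3,d@w*1e3, "tri",tri([(q,(254.9,160.9)),(s,(396,193.9))]))
print("handle scene",atz(s,(124.6,226.4),.083),"expected px",proj(s,(.5178,-.363,.083)))
t=robot.snapshot("top")
for n in("hammer","spanner","bearing0"): print(n,[(np.round(r["point"],1),round(r["confidence"],2)) for r in robot.place_of(n,t)[:2]])
E
```

```text
mid [0.4835 0.3554 0.025 ] tray mm -11.183176732928015 0.6976768029691123
tip [0.5854 0.3359 0.025 ] tray mm 92.64144084516197 1.2206423842773615
scene [0.4955 0.3442 0.025 ] 2.7820446858230774 -7.992214437151925 tri [0.4847 0.3539 0.0142]
handle scene [ 0.5169 -0.3669  0.083 ] expected px [126.3356 226.3775]
hammer [(array([283.4, 100. ]), 0.66)]
spanner [(array([212.7, 109.6]), 0.74), (array([156.3, 116.9]), 0.66)]
bearing0 [(array([211.2, 109.6]), 0.65)]
```

```bash
python3 -c "
from workcell import robot
print(robot.hand_in(), robot.get_obs()['clock'])"
```

```text
the job is handed in; nothing more can be done
the job is handed in; nothing more can be done
```

The middle roller is lying in the grey tray, the forked tool is back in the wooden block, and I handed the job in at about 43 s. The hand-in reports no verdict, so the results below rest on my own checks.

**What I did**
- **Pin:** I pushed the sprung pin back by its shoulder until the measured force was about 14.9 N, under the 22 N limit. I then lifted that end above the rail and let the pin out onto the rail's top. The load on the tool fell back to its baseline before I withdrew the fork.
- **Tool:** it had not slipped in the grip, and it went back into the slot without side force.
- **Roller:** I only touched it with the fingers once its pin lay on the rail. I slid the stub out of its hole and laid the roller down until it touched the tray floor.

**Last checks**
- **Roller in the tray:** the wrist camera puts its centre about 11 mm lengthways and 1 mm sideways from the tray middle, and the pin tip inside the walls.
- **Disagreement on position:** the scene camera gave +3 mm and -8 mm instead. Both are inside the limits.
- **Height:** combining the two cameras gave 14 mm, where a tube resting on the floor should read 25 mm. That is detection error in the image points, and still below the 32 mm limit.
- **Tool:** its handle shows within 2 pixels of its home position.
- **Other parts:** the hammer and bearing show where they were, to within about 2 pixels. For the spanner, the network's best match in the last picture fell on the bearing. Its second match was within about 4 pixels of where it was before.
- **Not done:** I could not view the final picture because the limit of 12 was reached, so the last checks are from the networks' numbers only.

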